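# Find the full bottle by its weight and lock down the sheet press

### The job

Three identical opaque bottles lean in the wooden rack, but only one is full: feel by their weight which one it is. Stand the full one upright in the red ring in the middle of the press's spring-loaded board, so that its weight sinks the board fully down, and leave the other two leaning in their own places in the rack (put back what you lift). Then lock the press by turning its red wing knob clockwise until it clicks over into the locked position, without disturbing the sprayer, the bowl or the funnel.

Things in the scene. Friction and masses are not known exactly. Their poses are not given: they have to be found in the camera images.
- bottle_a: white opaque square bottle, one of three alike: body 52 x 52 x 120 mm, round blue cap on top 32 mm across, 22 mm high. Origin: centre of its underside; z along its length to the cap, x, y square to the faces. At the start it leans in the rack, 30 degrees from upright. One of the three, any of them, is full (0.6 to 0.8 kg); the other two hold little (0.13 to 0.3 kg).
- bottle_b: white opaque square bottle, one of three alike: body 52 x 52 x 120 mm, round blue cap on top 32 mm across, 22 mm high. Origin: centre of its underside; z along its length to the cap, x, y square to the faces. At the start it leans in the rack, 30 degrees from upright. One of the three, any of them, is full (0.6 to 0.8 kg); the other two hold little (0.13 to 0.3 kg).
- bottle_c: white opaque square bottle, one of three alike: body 52 x 52 x 120 mm, round blue cap on top 32 mm across, 22 mm high. Origin: centre of its underside; z along its length to the cap, x, y square to the faces. At the start it leans in the rack, 30 degrees from upright. One of the three, any of them, is full (0.6 to 0.8 kg); the other two hold little (0.13 to 0.3 kg).
- rack: fixed rack, left or right, 286 mm wide (y), 130 deep; 3 slots 84 mm apart along y. Origin: centre of underside; z up, -x towards robot. In a slot a bottle's underside centre is at x +30, z 36 mm; it leans 30 deg to -x on a back board that reaches 80 mm up its length. Slots 63 mm wide; dividers reach 45 mm up the bottle, its lip 8 mm (8 mm ahead of it); 32 mm of air between bottles.
- press: fixed sheet press, left or right: green base from x -190 to +90, y -105 to +105 mm, 20 mm thick. Origin: underside, below the middle of the board; z up, -x towards the robot. Two guide posts 22 mm thick, 112 mm high at y -88 and +88 mm; the wing knob at x -150 mm.
- board_mid (a point): middle of the top face of the plywood pressing board (140 x 140 x 15 mm, red ring 86 mm across round this point), 73 mm above the table when up; z up. It moves with the board.
- board (a joint): how far the board has sunk, m: 0 up, 0.015 fully down. It moves straight down on springs that need about 1.9 N to start and 4.9 N to go fully down.
- lock_grip (a point): on the axis of the red wing knob, at the height to grip, 74 mm above the table. The knob is a bar 70 mm long (its own x), 14 mm wide (y) and 30 mm high (from 16 mm below this point to 14 mm above it) on a round hub 54 mm across whose top is 16 mm below this point. z up; x and y turn with the bar.
- lock (a joint): angle of the wing knob, rad, growing clockwise seen from above: 0 free (bar along the press's x), 1.3 locked. A spring detent has its ridge at 0.65: before it the knob springs back, past it the knob snaps on to 1.3. Takes about 0.2 N m.
- sprayer: yellow spray bottle with black head, 68 mm across, 213 mm high, stands between rack and press; bystander. Origin: centre of underside.
- bowl: steel bowl, 120 mm across, 55 mm high, beyond the work; bystander. Origin: centre of underside.
- funnel: red plastic funnel standing mouth down, 88 mm across, 85 mm high, on the robot's side; bystander. Origin: centre of underside.
Things that resemble listed ones, but are neither listed nor needed, are in the scene too. Leave any purple look-alike of the bottle_c alone.

How it is judged:
By the outcome, as a careful person would: the job done as asked, in the order asked, and still so for the second after the job is handed in, with the robot touching nothing.
It also fails if it takes over 72 s, if anything falls off the work surface, if the arm or the gripper's body presses on something with over 40 N, if the wrist force passes 120 N, or if a joint passes its speed limit or range.

### The arm

A 6-joint arm with a two-finger parallel gripper is mounted at the origin on the work surface. World frame = base frame: x ahead of the robot, y to its left, z up, the work surface at z = 0. Lengths are in m, angles in rad, forces in N, time in s.
With the tool pointing down it reaches from about 0.3 to 0.875 m from the base axis. Payload 6.4 kg.
Tool frame: the origin (TCP) lies midway between the tips of the shut fingers; the grasp point (between the pads) lies 19 mm behind it; z points along the fingers, y is the direction in which the jaws open and shut (so a half turn about z gives the same grasp; the last joint's range is limited). The gripper opens to 85 mm and grips with 20 to 120 N. Pads are 22 mm wide; open, the fingers measure 114 mm over their backs; the gripper's body (76 mm by 85 mm) begins 54 mm behind the grasp point. The pads swing forward as they close: fully open they stand 13 mm farther back than shut.
Start: joints at [0.901, 0.181, 1.607, -0, 1.354, -0.206], TCP at [0.257, 0.514, 0.199] pointing down, gripper open.
Joint ranges: [-2.99, 2.99], [-0.89, 2.07], [0.3, 2.58], [-1.14, 4.28], [0, 2.63], [-3.12, 3.12]. Speed limits (rad/s): [2.57, 2.57, 3.01, 3.14, 3.14, 3.14].

### API

Orientations are given as a unit quaternion [w, x, y, z].
In Python, from bench import ctrl gives the robot as it stands. The module is installed in compiled form; this text tells all that it offers.
- The arm moves only by the tool arm_command, never from a script. Its argument "plan" is one flat list of numbers, 4 for each row, row after row: the shift along the tool's x, y, z in mm, then the turn about the tool's z in rad. A call has 1 to 20 rows; each row shifts and turns the commanded pose from where the row before left it, along the tool's axes as they then stand; what a row does not reach is not made up. A row lasts 1/10 s, in which the tool goes at most 50 mm and 8.59 degrees, less where a joint would pass 70% of its speed; a pose out of reach is approached as far as the arm can. A call is refused whole if a number of a shift passes 50 or a number of a turn 0.15, either way. A call with a gripper value outside its range is refused whole. "grip" is the opening, from 0 (shut) to 1 (fully open), set as the call begins (left out, the last holds). The fingers move at their own pace and stop on an object; the grip force is fixed at half the most. Time passes only in rows, so rows that do not move let the fingers close. It gives the time, the measured TCP pose, the force and the opening at its end, in the units of the state.
- ctrl.get_obs(): the state, without advancing time (a new reading comes with each control period).
- ctrl.camera(name): name is "side" or "top" or "wrist"; returns a dict with "color" (400x640x3 uint8, red, green, blue), "camera_matrix" (3x3 intrinsics, pixels), "eye" and "attitude" of the camera in the world; the wrist camera has in their place "T_tool_cam" (4x4, takes a point from camera to tool coordinates, whose origin is the TCP and whose axes are the flange's). Camera axes: x right, y up, looking along -z (the intrinsics and any distortion apply to the point x, -y, -z); pixel columns grow to the right and rows downward; lengths in m; the calibration is good to about 2 mm. A picture is of the moment at which its call begins: read the wrist's pose just before it. There is no depth.
- ctrl.hand_in(): hands the job in, once; it reports no verdict.
The state is a dict: "time_s": time; "q": joint angles; "dq": joint speeds; "joint_efforts": joint torques, N m; "eef_pos": TCP position; "eef_rot": TCP orientation; "wrist_force": force on the tool from outside, world axes, zero at the start; "torque": the same for the moment, N m; "opening": opening from 0.0 (shut) to 1.0 (fully open).
Only numpy, scipy, OpenCV 4.12 (cv2) and the standard library are available. Lean on these libraries where they do the work, as an engineer would, in place of code of your own. Each camera call takes 0.05 s, during which the arm holds its last target. There are 200 camera calls.

## Working session

There is one attempt and no reset: what is moved stays moved. The work goes in short steps, Python scripts to look and compute and a tool call to move; the robot and the scene stay as the last step left them, time stands still between calls to the robot, and variables do not carry over. Pictures are saved under pics/ and viewed, about 8 in all and at most 12, crops included, and the job is handed in when it is done.

Besides the shell and the picture viewer there is one more tool, called as name(argument=value, ...) on one line, values as JSON. arm_command: Moves the arm, as the interface text tells. Its arguments: {"type":"object","properties":{"plan":{"type":"array","items":{"type":"number"}},"grip":{"type":"number"}},"required":["plan"]}

```bash
mkdir -p pics; cat > h.py <<'E'
import numpy as np, cv2, json
from bench import ctrl
from scipy.spatial.transform import Rotation as R
def rot(q): q=np.array(q); return R.from_quat([q[1],q[2],q[3],q[0]]).as_matrix()
def cam(name):
    o=ctrl.get_obs(); c=ctrl.camera(name); c['obs']=o
    K=np.array(c['camera_matrix'])
    if name=='wrist':
        T=np.array(c['T_tool_cam']); W=np.eye(4); W[:3,:3]=rot(o['eef_rot']); W[:3,3]=o['eef_pos']; T=W@T
        c['R'],c['p']=T[:3,:3],T[:3,3]
    else:
        a=np.array(c['attitude']); c['R']=a if a.shape==(3,3) else rot(a); c['p']=np.array(c['eye'])
    c['K']=K; return c
def ray(c,u,v):
    d=np.linalg.inv(c['K'])@[u,v,1]; d=c['R']@np.array([d[0],-d[1],-d[2]]); return d/np.linalg.norm(d)
def onz(c,u,v,z):
    d=ray(c,u,v); return c['p']+d*(z-c['p'][2])/d[2]
def proj(c,P):
    x=c['R'].T@(np.array(P)-c['p']); x=c['K']@[x[0],-x[1],-x[2]]; return x[:2]/x[2]
def tri(c1,uv1,c2,uv2):
    d1,d2=ray(c1,*uv1),ray(c2,*uv2); A=np.c_[d1,-d2]; s=np.linalg.lstsq(A,c2['p']-c1['p'],rcond=None)[0]
    a,b=c1['p']+s[0]*d1,c2['p']+s[1]*d2; return (a+b)/2,np.linalg.norm(a-b)
def save(c,n): cv2.imwrite('pics/'+n,c['color'][:,:,::-1])
E
python3 - <<'E'
from h import *
for n in('top','side'):
    c=cam(n); save(c,n+'1.png'); print(n,{k:(v if not hasattr(v,'shape') or v.size<20 else v.shape) for k,v in c.items() if k!='obs'})
print(c['obs'])
E
```

```text
top {'color': (400, 640, 3), 'camera_matrix': array([[478.10109142,   0.        , 323.23170419],
       [  0.        , 478.10109142, 196.63018286],
       [  0.        ,   0.        ,   1.        ]]), 'eye': array([ 0.28562384, -0.03412966,  1.52673151]), 'attitude': array([ 0.71119032,  0.06377104, -0.0541646 , -0.69800271]), 'R': array([[ 0.01971683,  0.98591727, -0.16606739],
       [-0.9997338 ,  0.01745095, -0.01509262],
       [-0.01198204,  0.16632076,  0.9859989 ]]), 'p': array([ 0.28562384, -0.03412966,  1.52673151]), 'K': array([[478.10109142,   0.        , 323.23170419],
       [  0.        , 478.10109142, 196.63018286],
       [  0.        ,   0.        ,   1.        ]])}
side {'color': (400, 640, 3), 'camera_matrix': array([[491.052771  ,   0.        , 314.76017895],
       [  0.        , 491.052771  , 200.9596721 ],
       [  0.        ,   0.        ,   1.        ]]), 'eye': array([0.42348567, 1.23457525, 0.92166239]), 'attitude': array([-0.04008824, -0.01265819,  0.46662797,  0.88345404]), 'R': array([[-0.99646541,  0.0590189 , -0.05977845],
       [-0.08264557, -0.561
[... 251 characters left out ...]
 0.        ,   1.        ]])}
{'time_s': 0.05, 'q': array([ 9.00702563e-01,  1.81581757e-01,  1.60797087e+00,  2.69544959e-05,
        1.35381344e+00, -2.06324556e-01]), 'dq': array([ 0.00150425, -0.00228195, -0.00031575, -0.00278534,  0.00184052,
       -0.00117859]), 'joint_efforts': array([ 3.99438204e-04, -4.46245909e+01, -3.52585888e+01, -2.49461154e-04,
        4.14436960e-03,  1.75227308e-05]), 'eef_pos': array([0.25682086, 0.51379305, 0.19797926]), 'eef_rot': array([-3.88160900e-04,  2.29814838e-01,  9.73233967e-01, -7.97339922e-04]), 'wrist_force': array([ 0.14559911, -0.27130798, -1.08326033]), 'torque': array([-0.00618165, -0.01027147,  0.00139304]), 'opening': 0.9963835630960857}
```

View pics/top1.png

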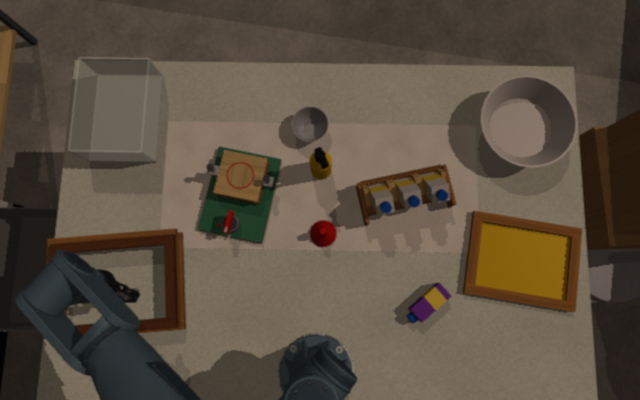

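View pics/side1.png

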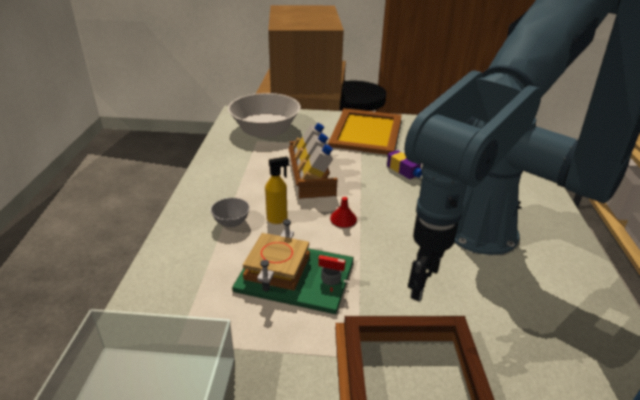

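The top view shows the press on the left: ring at about (240,175), red knob at (229,222). The rack is on the right, with blue caps at about (385,207), (414,200) and (442,194). The sprayer is at (320,163), the bowl at (310,125) and the funnel at (323,233). The purple bottle at (428,303) is the look-alike to leave alone. Next I measure, and confirm with one enlarged crop.

```bash
cat > m.py <<'E'
from h import *
def blobs(c,lo,hi,roi,minA=8,sub=None):
    im=c['color']; hsv=cv2.cvtColor(im,cv2.COLOR_RGB2HSV); m=cv2.inRange(hsv,lo,hi)
    k=np.zeros_like(m); x0,y0,x1,y1=roi; k[y0:y1,x0:x1]=255; m&=k
    n,l,st,ce=cv2.connectedComponentsWithStats(m)
    return [(ce[i].round(2),st[i].tolist()) for i in range(1,n) if st[i,4]>=minA], m
E
python3 - <<'E'
from m import *
t=cam('top'); s=cam('side')
bt,_=blobs(t,(105,120,40),(125,255,255),(350,160,470,230))
bs,_=blobs(s,(105,120,40),(125,255,255),(285,110,345,170))
print(bt);print(bs)
for b in bt: print('cap z.149',onz(t,*b[0],.1494).round(4))
if len(bt)==3==len(bs):
    for a,b in zip(bt and sorted(bt,key=lambda b:b[0][0]),sorted(bs,key=lambda b:-b[0][1])): print('tri',tri(t,a[0],s,b[0]))
def red(c,roi):
    im=c['color'].astype(int); m=((im[...,0]>im[...,1]*2.0)&(im[...,0]>100)).astype('uint8'); x0,y0,x1,y1=roi; k=np.zeros_like(m); k[y0:y1,x0:x1]=1; return m*k
for n,c,roi,z in (('knob t',t,(215,205,245,240),.088),('knob s',s,(310,250,350,275),.081)):
    m=red(c,roi); p=np.argwhere(m)[:,::-1]; print(n,len(p),p.mean(0),onz(c,*p.mean(0),z).round(4), cv2.minAreaRect(p.astype('float32')))
def ring(c,roi):
    im=c['color'].astype(int); h=cv2.cvtColor(c['color'],cv2.COLOR_RGB2HSV); m=(((h[...,0]<9)|(h[...,0]>172))&(h[...,1]>120)&(h[...,2]>90)).astype('uint8'); x0,y0,x1,y1=roi; k=np.zeros_like(m); k[y0:y1,x0:x1]=1; return m*k
for n,c,roi in (('ring t',t,(220,155,262,195)),('ring s',s,(255,238,298,268))):
    p=np.argwhere(ring(c,roi))[:,::-1]; e=cv2.fitEllipse(p.astype('float32')); print(n,len(p),e,onz(c,*e[0],.073).round(4))
h,m=blobs(t,(45,80,20),(90,255,255),(190,140,290,250),100); print('green',[onz(t,*b[0],.02) for b in h],h)
h=cv2.cvtColor(t['color'],cv2.COLOR_RGB2HSV); 
a=cv2.resize(t['color'][140:250,190:290],None,fx=4,fy=4,interpolation=2); b=cv2.resize(t['color'][140:250,360:460],None,fx=4,fy=4,interpolation=2)
cv2.imwrite('pics/crop1.png',np.hstack([a,b])[:,:,::-1])
E
```

```text
[(array([441.58, 194.9 ]), [437, 190, 11, 11, 88]), (array([413.51, 200.81]), [409, 196, 10, 11, 86]), (array([385.37, 206.88]), [381, 202, 10, 11, 86])]
[(array([318.83, 126.97]), [316, 124, 7, 7, 36]), (array([322.41, 137.55]), [319, 134, 8, 8, 44]), (array([326.78, 148.82]), [323, 145, 9, 9, 55])]
cap z.149 [ 0.5288 -0.3579  0.1494]
cap z.149 [ 0.5099 -0.276   0.1494]
cap z.149 [ 0.4906 -0.1942  0.1494]
tri (array([ 0.49037575, -0.1938252 ,  0.15313371]), np.float64(0.0006743469007990061))
tri (array([ 0.51018191, -0.2756789 ,  0.15170504]), np.float64(0.001265328320617015))
tri (array([ 0.52891276, -0.35745792,  0.15128233]), np.float64(0.0008370275343982718))
knob t 65 [228.30769231 220.01538462] [0.4509 0.2745 0.088 ] ((227.9118194580078, 221.35296630859375), (3.395498752593994, 21.585670471191406), 14.03624439239502)
knob s 97 [329.73195876 259.16494845] [0.452  0.2695 0.081 ] ((331.05767822265625, 259.2115478515625), (24.906749725341797, 4.3145551681518555), 11.309932708740234)
ring t 67 ((239.82717895507812, 175.00062561035156), (25.4936466217041, 26.461034774780273), 56.37771987915039) [0.5942 0.2492 0.073 ]
ring s 7 ((263.4114074707031, 258.1893615722656), (4.893832683563232, 5.488673210144043), 0.0) [0.6249 0.2738 0.073 ]
green [array([0.48974003, 0.25551856, 0.02      ])] [(array([239.31, 210.53]), [199, 157, 81, 86, 2453])]
```

View pics/crop1.png

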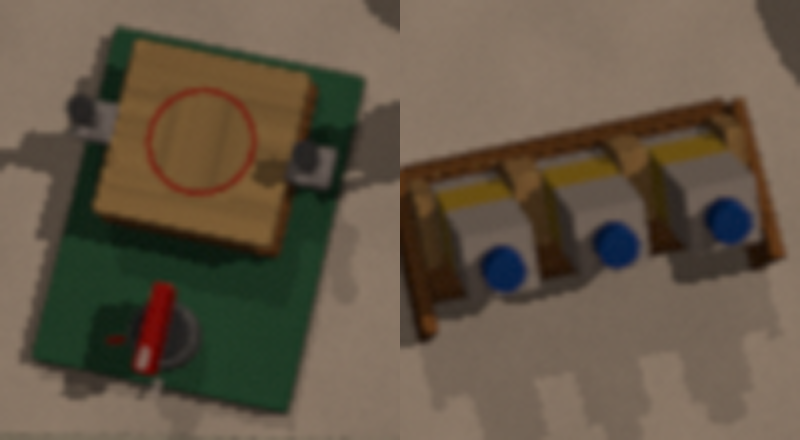

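The left half of the crop shows the press: ring centre at (202,141) and the red bar at (155,328). The right half shows the three white, blue-capped bottles in the rack, with caps at (503,268), (616,245) and (729,221), which are the ones described. The purple bottle lies elsewhere. The cap spacing comes out at 168 mm over two slots, as given, and the rack yaw is +0.229 rad.

I turn the tool, lift it and pre-shape the gripper.

arm_command(plan=[0, 0, -3, 0.144, 0, 0, -3, 0.144, 0, 0, -3, 0.144, 0, 0, -3, 0.144, 0, 0, -3, 0.144, 0, 0, -3, 0.144, 0, 0, -3, 0.144, 0, 0, -3, 0.144, 0, 0, -3, 0.144, 0, 0, -3, 0.144, 0, 0, -3, 0.144, 0, 0, -3, 0.144, 0, 0, -3, 0.144, 0, 0, -3, 0.144, 0, 0, -3, 0.144, 0, 0, -3, 0.144, 0, 0, -3, 0.144], grip=0.8)

```text
time_s: 1.9
eef_pos: [0.2571, 0.5142, 0.2497]
eef_rot: [0.0, 0.994, 0.112, -0.0]
wrist_force: [0.6, 0.1, 1.4]
opening: 0.801
```

```bash
cat > d.py <<'E'
# usage: d.py x y z [yaw of tool y]: delta in current tool frame (mm), turn
import sys; from h import *
o=ctrl.get_obs(); Rm=rot(o['eef_rot']); v=list(map(float,sys.argv[1:]))
print('t',o['time_s'],'pos',np.round(o['eef_pos'],4),'yaw',np.arctan2(Rm[1,1],Rm[0,1]).round(4),'tilt',Rm[:,2].round(4),'op',round(o['opening'],3),'F',np.round(o['wrist_force'],2),'q',np.round(o['q'],2))
if len(v)>2: print('d tool mm',(Rm.T@(np.array(v[:3])-o['eef_pos'])*1000).round(1))
if len(v)>3: print('turn',round(float((np.arctan2(Rm[1,1],Rm[0,1])-v[3]+np.pi)%(2*np.pi)-np.pi),4))
E
python3 d.py .5057 -.1907 .25 -1.341
```

```text
t 1.9 pos [0.2571 0.5142 0.2497] yaw -1.3469 tilt [-3.e-04 -4.e-04 -1.e+00] op 0.801 F [0.59 0.09 1.42] q [0.9  0.14 1.55 0.   1.45 2.25]
d tool mm [ 8.590e+01  7.424e+02 -1.000e-01]
turn -0.0059
```

arm_command(plan=[5, 43.5, 0, 0, 5, 43.5, 0, 0, 5, 43.5, 0, 0, 5, 43.5, 0, 0, 5, 43.5, 0, 0, 5, 43.5, 0, 0, 5, 43.5, 0, 0, 5, 43.5, 0, 0, 5, 43.5, 0, 0, 5, 43.5, 0, 0, 5, 43.5, 0, 0, 5, 43.5, 0, 0, 5, 43.5, 0, 0, 5, 43.5, 0, 0, 5, 43.5, 0, 0, 5, 43.5, 0, 0, 5, 43.5, 0, -0.006, 0, 0, 0, 0])

```text
time_s: 3.7
eef_pos: [0.509, -0.1911, 0.2491]
eef_rot: [0.001, 0.993, 0.115, -0.0]
wrist_force: [0.5, 0.1, -0.1]
opening: 0.801
```

```bash
python3 d.py .5057 -.1907 .25 -1.341; python3 - <<'E'
from m import *
w=cam('wrist'); save(w,'w1.png')
b,_=blobs(w,(105,120,30),(125,255,255),(0,0,640,400),60)
for x in b: print(x, onz(w,*x[0],.1494).round(4))
E
```

```text
t 3.7 pos [ 0.509  -0.1911  0.2491] yaw -1.3395 tilt [-6.0e-04 -1.1e-03 -1.0e+00] op 0.801 F [ 0.52  0.11 -0.08] q [-0.58  0.07  1.63 -0.    1.44  0.76]
d tool mm [-3.1 -1.1 -0.9]
turn 0.0015
(array([318.85, 206.12]), [302, 187, 34, 39, 1135]) [ 0.4913 -0.1953  0.1494]
(array([412.89, 206.1 ]), [394, 187, 39, 39, 1174]) [ 0.5104 -0.277   0.1494]
(array([506.98, 206.07]), [485, 187, 45, 39, 1298]) [ 0.5296 -0.3586  0.1494]
```

View pics/w1.png

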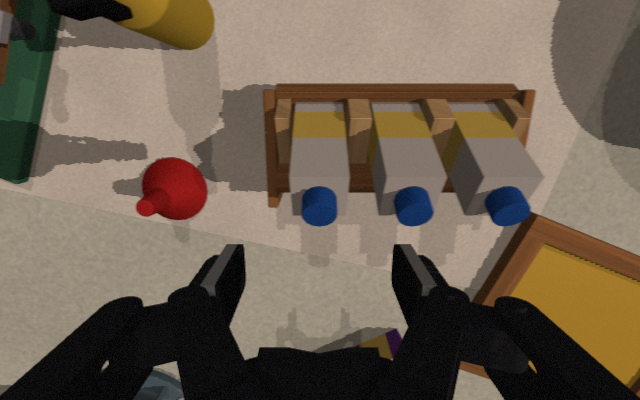

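The wrist view shows the caps at (319,206), (413,206) and (507,206), all in one row, so the yaw is right. Positions agree with the first estimate within 1 mm. I descend on the left bottle.

arm_command(plan=[-1.5, -0.4, 30, 0, -1.5, -0.4, 30, 0, 0, 0, 30, 0, 0, 0, 25, 0, 0, 0, 20, 0, 0, 0, 13, 0, 0, 0, 0, 0, 0, 0, 0, 0])

```text
time_s: 4.55
eef_pos: [0.5051, -0.1854, 0.1021]
eef_rot: [-0.0, 0.993, 0.118, -0.0]
wrist_force: [-0.5, -0.5, -0.2]
opening: 0.802
```

```bash
python3 d.py .506 -.1912 .101 -1.341
```

```text
t 4.55 pos [ 0.5051 -0.1854  0.1021] yaw -1.3342 tilt [-4.e-04  5.e-04 -1.e+00] op 0.802 F [-0.5  -0.52 -0.17] q [-0.57  0.21  1.78  0.    1.15  0.76]
d tool mm [-0.5  5.8  1.1]
turn 0.0068
```

arm_command(plan=[0, 3, 0, 0.006, 0, 3, 0, 0, 0, 0, 0, 0, 0, 0, 0, 0])

```text
time_s: 4.95
eef_pos: [0.5068, -0.1924, 0.1021]
eef_rot: [0.0, 0.993, 0.114, 0.0]
wrist_force: [0.1, -0.9, -0.4]
opening: 0.804
```

```bash
python3 d.py .506 -.1912 .101 -1.341
```

```text
t 4.95 pos [ 0.5068 -0.1924  0.1021] yaw -1.3413 tilt [ 3.e-04 -2.e-04 -1.e+00] op 0.804 F [ 0.07 -0.87 -0.36] q [-0.58  0.22  1.77  0.    1.15  0.76]
d tool mm [-0.5 -1.4  1.1]
turn -0.0003
```

arm_command(plan=[0, 0, 0, 0, 0, 0, 0, 0, 0, 0, 0, 0, 0, 0, 0, 0, 0, 0, 0, 0], grip=0)

```text
time_s: 5.45
eef_pos: [0.5069, -0.1925, 0.1024]
eef_rot: [0.0, 0.993, 0.115, 0.0]
wrist_force: [-2.1, -0.3, 4.9]
opening: 0.59
```

arm_command(plan=[0, 0, -5, 0, 0, 0, -5, 0, 0, 0, -5, 0, 0, 0, 0, 0, 0, 0, 0, 0, 0, 0, 0, 0, 0, 0, 0, 0])

```text
time_s: 6.15
eef_pos: [0.5065, -0.192, 0.1166]
eef_rot: [-0.0, 0.993, 0.115, -0.0]
wrist_force: [0.5, 1.0, -2.8]
opening: 0.589
```

```bash
python3 d.py .506 -.1912 .101 -1.341; python3 -c "
from h import *
print(ctrl.get_obs()['torque'])
c=cam('side'); cv2.imwrite('pics/s2.png',cv2.resize(c['color'][100:210,260:370],None,fx=5,fy=5,interpolation=2)[:,:,::-1])"
```

```text
t 6.15 pos [ 0.5065 -0.192   0.1166] yaw -1.3409 tilt [-4.e-04  3.e-04 -1.e+00] op 0.589 F [ 0.5   0.98 -2.8 ] q [-0.58  0.2   1.76  0.    1.18  0.76]
d tool mm [-0.3 -0.9 15.6]
turn 0.0001
[0.07501707 0.02673857 0.00107736]
```

View pics/s2.png

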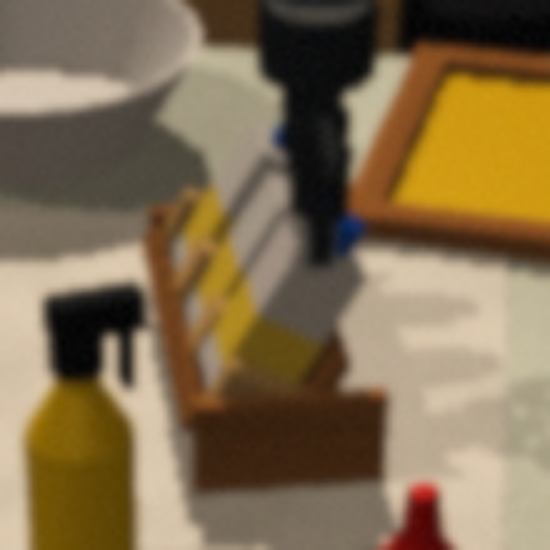

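The crop shows the gripped left bottle lifted clear, with its cap at (348,235) and still leaning 30°. The force on the tool is about -2.6 N, so it is a light one and goes back.

arm_command(plan=[0, 0, 5, 0, 0, 0, 5, 0, 0, 0, 4.5, 0, 0, 0, 0, 0, 0, 0, 0, 0])

```text
time_s: 6.7
eef_pos: [0.5069, -0.1924, 0.1025]
eef_rot: [0.0, 0.993, 0.115, 0.0]
wrist_force: [-0.2, 0.3, 0.1]
opening: 0.587
```

arm_command(plan=[0, 0, 0, 0, 0, 0, 0, 0, 0, 0, 0, 0, 0, 0, -10, 0, 0, 0, -30, 0, 0, 0, -40, 0, 0, 28, -10, 0, 0, 28, 0, 0, 0, 28, 0, 0, 0, 0, 0, 0, 0, 0, 0, 0], grip=0.8)

```text
time_s: 7.8
eef_pos: [0.5257, -0.2742, 0.1927]
eef_rot: [-0.0, 0.993, 0.114, 0.0]
wrist_force: [0.1, 0.1, -0.7]
opening: 0.801
```

```bash
python3 d.py .5253 -.2730 .101 -1.341;python3 - <<'E'
from m import *
w=cam('wrist')
b,_=blobs(w,(105,120,30),(125,255,255),(0,0,640,400),60)
for x in b: print(x, onz(w,*x[0],.1494).round(4))
E
```

```text
t 7.8 pos [ 0.5257 -0.2742  0.1927] yaw -1.3421 tilt [-0.e+00  4.e-04 -1.e+00] op 0.801 F [ 0.08  0.12 -0.73] q [-0.68  0.23  1.57  0.    1.35  0.66]
d tool mm [-0.1 -1.2 91.7]
turn -0.0011
(array([203.03, 226.04]), [178, 202, 50, 49, 1884]) [ 0.4925 -0.1959  0.1494]
(array([319.11, 226.89]), [298, 203, 43, 48, 1781]) [ 0.5108 -0.2778  0.1494]
(array([435.35, 226.55]), [411, 203, 50, 48, 1869]) [ 0.5301 -0.3594  0.1494]
```

The left bottle is back in its place, its cap in line with the others. The middle bottle is next.

arm_command(plan=[0, 0, 25, 0, 0, 0, 25, 0, 0, 0, 22, 0, 0, 0, 18.5, 0, 0, 0, 0, 0, 0, 0, 0, 0])

```text
time_s: 8.45
eef_pos: [0.5259, -0.2731, 0.1023]
eef_rot: [-0.0, 0.993, 0.115, -0.0]
wrist_force: [0.7, -0.7, -0.0]
opening: 0.799
```

arm_command(plan=[0, 0, 0, 0, 0, 0, 0, 0, 0, 0, 0, 0, 0, 0, 0, 0, 0, 0, 0, 0], grip=0)

```text
time_s: 8.95
eef_pos: [0.5271, -0.2747, 0.104]
eef_rot: [0.001, 0.993, 0.115, 0.001]
wrist_force: [-0.6, 0.3, 7.2]
opening: 0.586
```

arm_command(plan=[0, 0, -5, 0, 0, 0, -5, 0, 0, 0, -5, 0, 0, 0, 0, 0, 0, 0, 0, 0, 0, 0, 0, 0, 0, 0, 0, 0])

```text
time_s: 9.65
eef_pos: [0.5256, -0.2738, 0.1165]
eef_rot: [-0.0, 0.993, 0.115, -0.0]
wrist_force: [-0.4, 0.1, -6.8]
opening: 0.589
```

```bash
python3 d.py .5253 -.2730 .101 -1.341
```

```text
t 9.65 pos [ 0.5256 -0.2738  0.1165] yaw -1.341 tilt [-6.e-04  4.e-04 -1.e+00] op 0.589 F [-0.41  0.14 -6.81] q [-0.68  0.3   1.63 -0.    1.21  0.66]
d tool mm [-0.1 -0.9 15.5]
turn -0.0
```

A force of -6.8 N (about 0.7 kg) means the middle bottle is the full one. The tool can't tilt, so I'll bring the bottle upright by catching its lower front edge on the rack's fixed lip and swinging the grip along an arc. First half of the arc:

arm_command(plan=[0, 0, 4.5, 0, 0, 0, 4.5, 0, 3.5, 0, 0, 0, 3.5, 0, 0, 0, 4.2, 0, -3.8, 0, 4.4, 0, -3.6, 0, 4.6, 0, -3.4, 0, 4.7, 0, -3.1, 0, 4.9, 0, -2.9, 0, 0, 0, 0, 0])

```text
time_s: 10.65
eef_pos: [0.5553, -0.267, 0.1251]
eef_rot: [0.0, 0.993, 0.115, 0.0]
wrist_force: [-4.3, -0.6, -6.9]
opening: 0.587
```

```bash
python3 d.py; python3 -c "
from h import *
c=cam('side'); cv2.imwrite('pics/s3.png',cv2.resize(c['color'][100:210,260:370],None,fx=5,fy=5,interpolation=2)[:,:,::-1])"
```

```text
t 10.65 pos [ 0.5553 -0.267   0.1251] yaw -1.3404 tilt [ 0. -0. -1.] op 0.587 F [-4.29 -0.63 -6.87] q [-0.64  0.34  1.56 -0.    1.24  0.7 ]
```

View pics/s3.png

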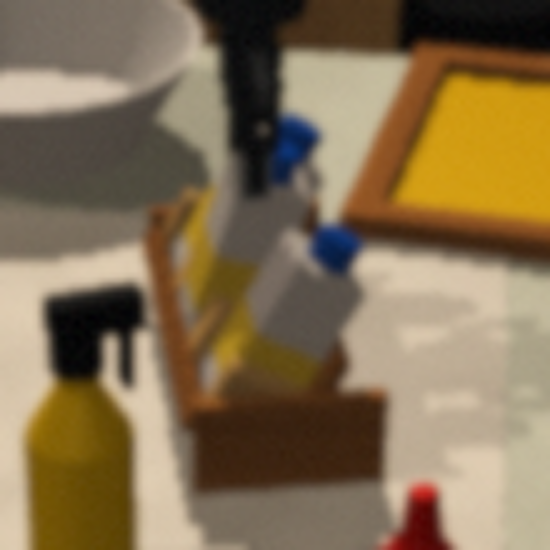

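The crop shows the middle bottle partly righted: the tool is at (250,130), its cap near (297,150), and its body is steeper than the left one's. The lip reaction is 4 N. I continue the arc.

arm_command(plan=[5, 0, -2.6, 0, 5.2, 0, -2.3, 0, 5.3, 0, -2.1, 0, 5.4, 0, -1.8, 0, 5.5, 0, -1.5, 0, 4, 0, -1, 0, 0, 0, 0, 0])

```text
time_s: 11.4
eef_pos: [0.585, -0.2602, 0.1362]
eef_rot: [0.0, 0.993, 0.115, 0.0]
wrist_force: [-4.0, -1.1, -8.9]
opening: 0.583
```

```bash
python3 d.py
```

```text
t 11.4 pos [ 0.585  -0.2602  0.1362] yaw -1.3405 tilt [ 3.e-04 -2.e-04 -1.e+00] op 0.583 F [-3.97 -1.1  -8.9 ] q [-0.6   0.38  1.49 -0.    1.27  0.74]
```

arm_command(plan=[-2, 0, -20, 0, 0, 0, -40, 0, 0, 0, -40, 0, 0, 0, -30, 0, 0, 0, 0, 0, 0, 0, 0, 0, 0, 0, 0, 0])

```text
time_s: 12.1
eef_pos: [0.5818, -0.2598, 0.2632]
eef_rot: [-0.001, 0.993, 0.115, -0.001]
wrist_force: [0.4, -0.1, -5.9]
opening: 0.579
```

```bash
python3 d.py .5942 .2492 .27; python3 -c "
from m import *
c=cam('side'); cv2.imwrite('pics/s4.png',cv2.resize(c['color'][70:210,250:370],None,fx=4,fy=4,interpolation=2)[:,:,::-1])
w=cam('wrist');save(w,'w4.png')
b,_=blobs(w,(105,120,30),(125,255,255),(0,0,640,400),60);print(b)"
```

```text
t 12.1 pos [ 0.5818 -0.2598  0.2632] yaw -1.3409 tilt [-0.0025  0.0024 -1.    ] op 0.579 F [ 0.38 -0.07 -5.89] q [-0.61  0.28  1.36  0.    1.51  0.73]
d tool mm [ 128.1 -492.8   -5.5]
[(array([230.68, 248.51]), [218, 237, 31, 31, 501]), (array([409.91, 250.59]), [391, 238, 34, 32, 611]), (array([317.98, 314.11]), [282, 272, 73, 82, 4934])]
```

View pics/s4.png

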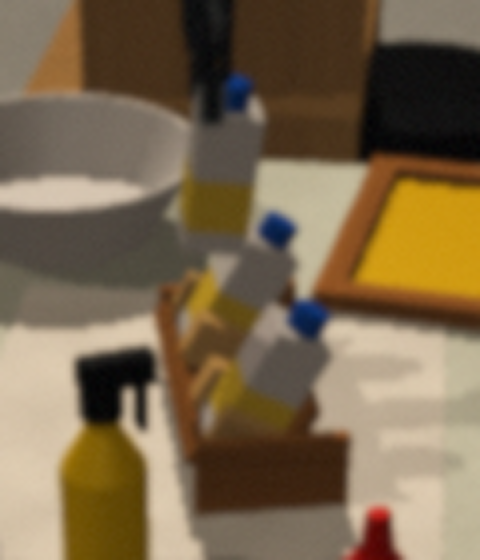

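The bottle is now nearly upright, cap at (237,92) and body bottom at about (216,240) in the crop, leaning slightly. The other two still lean in the rack with caps at (277,230) and (309,318). Next I work out the offset between gripper and bottle.

```bash
python3 - <<'E'
from m import *
w=cam('wrist'); o=w['obs']; Rm=rot(o['eef_rot']); p=np.array(o['eef_pos'])
# cap rim: top disc approx; blob of cap
b,m=blobs(w,(105,120,30),(125,255,255),(270,260,370,370),200)
P=np.argwhere(m)[:,::-1].astype('float32'); print(cv2.fitEllipse(cv2.convexHull(P)), b)
print('cam in tool',(Rm.T@(w['p']-p)*1000).round(1),'view',(Rm.T@w['R'][:,2]).round(3))
s=cam('side'); bs,_=blobs(s,(105,120,40),(125,255,255),(295,75,325,105)); print(bs)
c,e=tri(w,b[0][0],s,bs[0][0]); print('cap tri',c,e,'tool',(Rm.T@(c-p)*1000).round(1))
ax=np.array([.974,.2273,0]); ry=np.array([-.2273,.974,0])
for th in (0,3,6,9,12):
    t=np.radians(th); a=-np.sin(t)*ax+np.array([0,0,np.cos(t)]); bx=np.cos(t)*ax+np.array([0,0,np.sin(t)])
    B=c-131*a/1000
    f=lambda X,S: proj(s,B+ry*.026+bx*X*.001+a*S*.001)
    print(th,'L edge top/bot',f(26,118).round(1),f(26,2).round(1),'R',f(-26,118).round(1),f(-26,2).round(1),'bottom tool',(Rm.T@(B-p)*1000).round(1))
im=s['color'][:,:,:].astype(int)
for v in (100,104,108,112,116,120,124,128): print(v,im[v,290:325].sum(1).tolist())
E
```

```text
((318.24078369140625, 314.7829284667969), (77.62388610839844, 84.5483627319336), 177.4668426513672) [(array([317.99, 314.12]), [282, 272, 73, 82, 4935])]
cam in tool [ 7.240e+01  1.000e-01 -1.745e+02] view [ 0.282  0.002 -0.959]
[(array([308.52,  92.33]), [306, 89, 7, 8, 42])]
cap tri [ 0.56087062 -0.26486388  0.31511536] 0.005053714864952679 tool [-21.5  -0.1 -52. ]
0 L edge top/bot [300.9 100.1] [300.9 133. ] R [317.   99.4] [316.4 132.2] bottom tool [-21.1   0.4  79. ]
3 L edge top/bot [300.7  99.7] [298.9 132.7] R [316.8  99.8] [314.4 132.6] bottom tool [-14.2   0.4  78.8]
6 L edge top/bot [300.5  99.3] [296.9 132.2] R [316.5 100.2] [312.4 132.9] bottom tool [-7.4  0.4 78.2]
9 L edge top/bot [300.4  98.9] [295.  131.7] R [316.3 100.6] [310.3 133.1] bottom tool [-0.6  0.4 77.3]
12 L edge top/bot [300.2  98.5] [293.1 131.1] R [316. 101.] [308.3 133.3] bottom tool [ 6.1  0.4 76. ]
100 [354, 361, 379, 403, 424, 405, 353, 300, 263, 225, 174, 137, 120, 120, 132, 166, 208, 227, 235, 240, 241, 247, 267, 303, 327, 302, 232, 167, 147, 145, 146, 144, 145, 143, 148]
104 [362, 368, 371, 383, 
[... 533 characters left out ...]
, 335, 295, 269, 251, 231, 214, 208, 201, 194, 200, 200, 203, 207, 200, 204, 205, 208, 213, 214, 243, 330, 439, 500, 517, 518, 514, 517, 521, 520, 520, 520, 522]
120 [208, 221, 278, 339, 349, 305, 257, 223, 197, 192, 189, 186, 186, 188, 191, 190, 194, 195, 190, 190, 190, 202, 265, 374, 452, 493, 521, 517, 527, 526, 523, 527, 529, 527, 532]
124 [243, 291, 339, 362, 343, 300, 252, 210, 196, 187, 193, 190, 198, 193, 194, 184, 193, 193, 187, 184, 192, 232, 306, 388, 407, 372, 301, 233, 211, 242, 293, 354, 416, 482, 521]
128 [210, 211, 216, 221, 250, 271, 256, 235, 227, 226, 227, 219, 217, 222, 213, 225, 220, 218, 212, 215, 231, 287, 376, 408, 332, 232, 159, 124, 111, 97, 104, 118, 177, 292, 425]
```

The bottle leans about 7° and has slid in the pads, so its centre will sit about 17 mm toward tool -x once flat. I raise it above the sprayer (213 mm) and carry it over the press.

arm_command(plan=[0, 0, -20, 0, 0, 0, -30, 0, 0, 0, -25, 0, 0, 0, -10, 0, 5, -17, 0, 0, 8, -27, 0, 0, 10.4, -35, 0, 0, 10.4, -35, 0, 0, 10.4, -35, 0, 0, 10.4, -35, 0, 0, 10.4, -35, 0, 0, 10.4, -35, 0, 0, 10.4, -35, 0, 0, 10.4, -35, 0, 0, 10.4, -35, 0, 0, 10.4, -35, 0, 0, 10.4, -35, 0, 0, 10.4, -35, 0, 0])

```text
time_s: 14.1
eef_pos: [0.6098, 0.2246, 0.3487]
eef_rot: [-0.0, 0.993, 0.115, -0.002]
wrist_force: [0.6, -0.3, -6.0]
opening: 0.581
```

arm_command(plan=[5, -18, 0, 0, 2.8, -9, 0, 0, 0, 0, 0, 0, 0, 0, 0, 0])

```text
time_s: 14.5
eef_pos: [0.6124, 0.2494, 0.3504]
eef_rot: [0.0, 0.993, 0.114, -0.0]
wrist_force: [-0.4, -0.1, -5.8]
opening: 0.581
```

```bash
python3 d.py .611 .253 .25; python3 -c "
from m import *
w=cam('wrist');save(w,'w5.png')
b,_=blobs(w,(105,120,30),(125,255,255),(0,0,640,400),60);print(b)"
```

```text
t 14.5 pos [0.6124 0.2494 0.3504] yaw -1.3418 tilt [-9.0e-04 -1.1e-03 -1.0e+00] op 0.581 F [-0.39 -0.14 -5.81] q [ 0.21  0.3   1.16 -0.    1.68  1.55]
d tool mm [ -0.5  -3.9 100.4]
[(array([318.  , 314.12]), [282, 272, 73, 82, 4936]), (array([615.29, 321.23]), [598, 310, 36, 23, 583])]
```

View pics/w5.png

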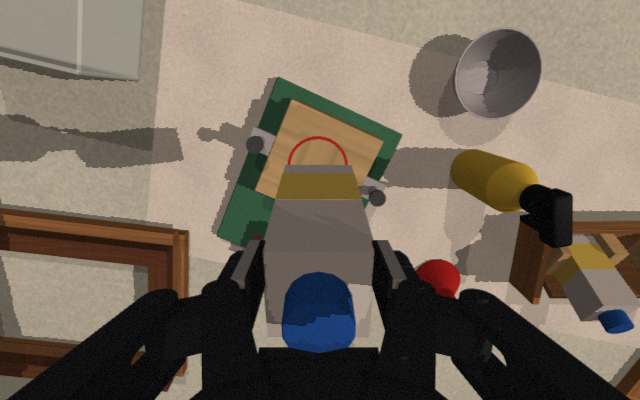

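The wrist view shows the ring arc at (318,140), the bottle's lower front edge along row 166 (columns 284–355), and the cap at (318,314).

```bash
python3 - <<'E'
from m import *
from scipy.optimize import least_squares
w=cam('wrist'); o=w['obs']; Rm=rot(o['eef_rot']); p=np.array(o['eef_pos'])
h=cv2.cvtColor(w['color'],cv2.COLOR_RGB2HSV); m=((h[...,0]<8)|(h[...,0]>172))&(h[...,1]>150)&(h[...,2]>70)
q=np.argwhere(m[130:164,280:355])[:,::-1]+[280,130]
X=np.array([onz(w,u,v,.073)[:2] for u,v in q])
f=least_squares(lambda c:np.hypot(*(X-c[:2]).T)-c[2],[.594,.249,.042],loss='soft_l1',f_scale=.001)
print('ring',len(q),f.x.round(4), 'tool',(Rm.T@(np.r_[f.x[:2],.073]-p)*1000).round(1))
f2=least_squares(lambda c:np.hypot(*(X-c[:2]).T)-.0425,f.x[:2]); print('ring fixed r',f2.x.round(4))
for dz in (76,78,80,82): # front bottom edge
    print('edge',dz,[(Rm.T@(onz(w,u,166,p[2]-dz/1000)-p)*1000).round(1).tolist() for u in (284,355)])
for u,v in ((318,313),(318,273),(318,350),(264,331),(371,335)):
    print((u,v),[(Rm.T@(onz(w,u,v,p[2]+z/1000)-p)*1000).round(1).tolist() for z in (40,62)])
E
```

```text
ring 234 [0.5947 0.2476 0.0408] tool [-17.6  -2.8 277.7]
ring fixed r [0.5926 0.2472]
edge 76 [[22.9, -27.4, 76.0], [22.9, 28.4, 76.0]]
edge 78 [[22.5, -27.6, 78.0], [22.5, 28.6, 78.0]]
edge 80 [[22.1, -27.8, 80.0], [22.1, 28.9, 80.0]]
edge 82 [[21.7, -28.1, 82.0], [21.7, 29.1, 82.0]]
(318, 313) [[-26.6, -0.4, -40.0], [-10.4, -0.4, -62.0]]
(318, 273) [[-4.8, -0.4, -40.0], [7.8, -0.3, -62.0]]
(318, 350) [[-48.4, -0.5, -40.0], [-28.7, -0.4, -62.0]]
(264, 331) [[-37.0, -27.2, -40.0], [-19.1, -22.7, -62.0]]
(371, 335) [[-39.4, 25.8, -40.0], [-21.1, 21.6, -62.0]]
```

arm_command(plan=[0, -1, 20, 0, 0, -1, 35, 0, 0, 0, 40, 0, 0, 0, 40, 0, 0, 0, 30, 0, 0, 0, 12, 0, 0, 0, 0, 0, 0, 0, 0, 0])

```text
time_s: 15.4
eef_pos: [0.6134, 0.2522, 0.1761]
eef_rot: [-0.0, 0.993, 0.114, 0.001]
wrist_force: [1.0, 0.8, -4.4]
opening: 0.589
```

arm_command(plan=[0, 0, 5, 0, 0, 0, 5, 0, 0, 0, 5, 0, 0, 0, 5, 0, 0, 0, 0, 0, 0, 0, 0, 0])

```text
time_s: 16.0
eef_pos: [0.6122, 0.2526, 0.1542]
eef_rot: [-0.0, 0.993, 0.115, 0.0]
wrist_force: [0.1, 0.3, -4.6]
opening: 0.586
```

```bash
python3 d.py; python3 -c "
from m import *
print(ctrl.get_obs()['torque'])
c=cam('side'); cv2.imwrite('pics/s6.png',cv2.resize(c['color'][150:310,220:360],None,fx=4,fy=4,interpolation=2)[:,:,::-1])"
```

```text
t 16.0 pos [0.6122 0.2526 0.1542] yaw -1.3409 tilt [ 5.e-04  2.e-04 -1.e+00] op 0.586 F [ 0.13  0.28 -4.61] q [0.21 0.41 1.41 0.   1.32 1.55]
[-0.00267464 -0.08836698  0.0066818 ]
```

View pics/s6.png

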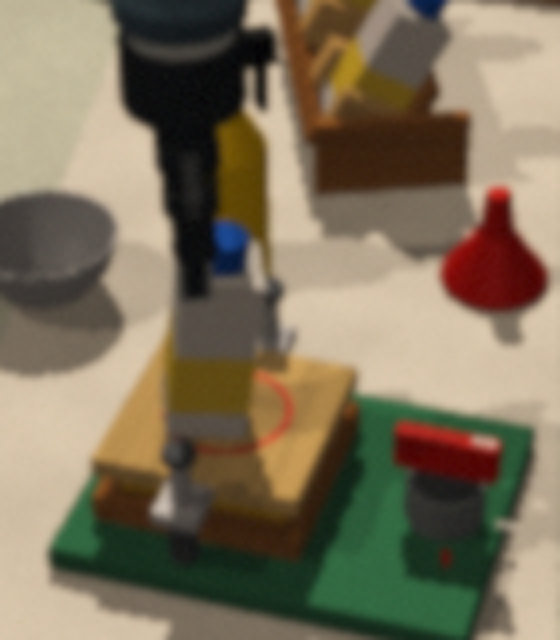

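The crop shows the bottle just above or touching the board, its base at about (207,437) and still slightly left of the ring centre, as expected before it flattens. I press down gently.

arm_command(plan=[0, 0, 4, 0, 0, 0, 4, 0, 0, 0, 4, 0, 0, 0, 0, 0])

```text
time_s: 16.45
eef_pos: [0.6119, 0.2525, 0.1414]
eef_rot: [-0.0, 0.993, 0.115, -0.0]
wrist_force: [1.7, 0.7, -1.1]
opening: 0.582
```

arm_command(plan=[0, 0, 3, 0, 0, 0, 3, 0, 0, 0, 0, 0])

```text
time_s: 16.75
eef_pos: [0.6148, 0.2531, 0.1394]
eef_rot: [-0.0, 0.993, 0.115, 0.004]
wrist_force: [1.3, 1.6, 9.1]
opening: 0.583
```

arm_command(plan=[0, 0, 2, 0, 0, 0, 2, 0, 0, 0, 0, 0])

```text
time_s: 17.05
eef_pos: [0.6172, 0.2537, 0.1387]
eef_rot: [-0.001, 0.993, 0.115, 0.007]
wrist_force: [2.4, 2.2, 19.2]
opening: 0.582
```

```bash
cat > e.py <<'E'
from m import *
s=cam('side'); t=cam('top')
b,_=blobs(s,(105,120,40),(125,255,255),(250,190,310,240)); bt,_=blobs(t,(105,120,40),(125,255,255),(200,140,280,230),4)
print(b,bt)
if b and bt: print('cap',tri(s,b[0][0],t,bt[0][0]))
# side: right edge of bottle (-x face) cols by row; lean check
g=s['color'].astype(int)
E
python3 e.py; python3 d.py
```

```text
[(array([274.74, 216.21]), [271, 211, 9, 12, 85])] []
t 17.15 pos [0.6171 0.2537 0.1387] yaw -1.3411 tilt [ 0.0127  0.003  -0.9999] op 0.578 F [ 3.52  1.7  18.5 ] q [0.21 0.42 1.42 0.   1.28 1.55]
```

```bash
python3 - <<'E'
from m import *
s=cam('side'); w=cam('wrist'); o=w['obs']; Rm=rot(o['eef_rot']); p=np.array(o['eef_pos'])
b,m=blobs(w,(105,120,30),(125,255,255),(270,240,370,399),200); print([(x[0],x[1]) for x in b])
h=cv2.cvtColor(w['color'],cv2.COLOR_RGB2HSV)
print('wrist col 318 rows 120-260', [(v,w['color'][v,318].tolist()) for v in range(120,240,8)])
def red(h): return ((h[...,0]<8)|(h[...,0]>172))&(h[...,1]>130)&(h[...,2]>60)
print('ring px',np.argwhere(red(h)[60:260,200:440]).shape)
cv2.imwrite('pics/v7.png',np.hstack([cv2.resize(s['color'][190:290,235:325],None,fx=4,fy=4,interpolation=2),cv2.resize(w['color'],(640,400))])[:,:,::-1][:, :800] if 0 else cv2.copyMakeBorder(w['color'][40:400,190:450],0,40,0,0,0)[:,:,::-1])
a=cv2.resize(s['color'][190:290,235:325],None,fx=4,fy=4,interpolation=2); bimg=cv2.copyMakeBorder(w['color'][20:400,160:480],0,20,0,0,0)
cv2.imwrite('pics/v7.png',np.hstack([a,bimg])[:,:,::-1])
B=np.array([.594,.248,.058]); ax=np.array([.9735,.2285,0]); ry=np.array([-.2285,.9735,0])
for X,Y,S in ((26,26,2),(-26,26,2),(26,26,118),(-26,26,118),(0,0,131),(26,26,0),(26,-26,0)):
    P=B+(ax*X+ry*Y+np.array([0,0,S]))*.001; print('if centred',(X,Y,S),'side',proj(s,P).round(1),'crop',((proj(s,P)-[235,190])*4).round(0),'wrist',proj(w,P).round(1))
print('ringc side',proj(s,B),((proj(s,B)-[235,190])*4).round(0))
E
```

```text
[(array([318.03, 314.25]), [281, 272, 75, 82, 4975])]
wrist col 318 rows 120-260 [(120, [55, 87, 62]), (128, [168, 133, 88]), (136, [156, 123, 82]), (144, [162, 128, 85]), (152, [152, 119, 78]), (160, [157, 124, 83]), (168, [158, 123, 83]), (176, [96, 87, 80]), (184, [107, 85, 36]), (192, [110, 88, 40]), (200, [106, 85, 35]), (208, [102, 94, 86]), (216, [94, 85, 78]), (224, [93, 85, 77]), (232, [95, 86, 78])]
ring px (247, 2)
if centred (26, 26, 2) side [267.6 263.6] crop [131. 294.] wrist [287.2 191.7]
if centred (-26, 26, 2) side [287.4 261.9] crop [210. 288.] wrist [289.  250.3]
if centred (26, 26, 118) side [265.8 228.4] crop [123. 154.] wrist [263.9 255.6]
if centred (-26, 26, 118) side [286.7 226.8] crop [207. 147.] wrist [268.8 348.4]
if centred (0, 0, 131) side [275.3 217.2] crop [161. 109.] wrist [319.6 321.1]
if centred (26, 26, 0) side [267.7 264.2] crop [131. 297.] wrist [287.5 191. ]
if centred (26, -26, 0) side [266.3 251.4] crop [125. 246.] wrist [350.9 190.9]
ringc side [276.75809451 256.86416637] [167. 267.]
```

View pics/v7.png

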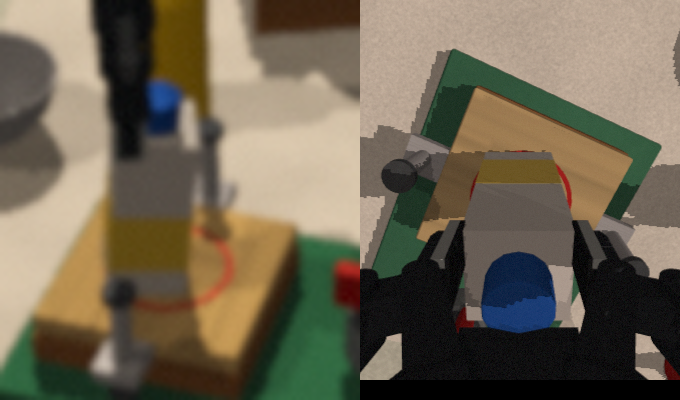

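The board is fully down but the bottle still leans about 6°. Its cap is on target (crop (163,105) against (161,109) expected), but the base sits about 14 mm too far +x: right base edge at (188,295) against (210,288). The base is held by friction, so I move the grip +x to right the bottle.

arm_command(plan=[3, 0, 0, 0, 3, 0, 0, 0, 3, 0, 0, 0, 3, 0, 0, 0, 0, 0, 0, 0])

```text
time_s: 17.75
eef_pos: [0.6263, 0.2559, 0.136]
eef_rot: [-0.0, 0.993, 0.115, 0.003]
wrist_force: [0.8, 0.9, 11.9]
opening: 0.584
```

```bash
cat > f.py <<'E'
from m import *
w=cam('wrist'); o=w['obs']; Rm=rot(o['eef_rot']); p=np.array(o['eef_pos'])
b,m=blobs(w,(105,120,30),(125,255,255),(270,240,370,399),200); print('cap',[(x[0],x[1]) for x in b])
print('col',[(v,w['color'][v,335].tolist()) for v in range(160,216,3)])
s=cam('side'); b,_=blobs(s,(105,120,40),(125,255,255),(250,180,310,240)); print('cap side',b)
g=s['color'].astype(int)
for v in (232,236,240,244,248,252,256,260): print(v,[(u,g[v,u].tolist()) for u in range(278,292,2)])
E
python3 f.py; python3 d.py
```

```text
cap [(array([318.17, 314.8 ]), [281, 273, 75, 81, 4958])]
col [(160, [154, 121, 79]), (163, [155, 121, 77]), (166, [156, 124, 81]), (169, [151, 118, 77]), (172, [150, 118, 74]), (175, [154, 118, 78]), (178, [155, 122, 80]), (181, [154, 120, 80]), (184, [92, 84, 79]), (187, [90, 81, 74]), (190, [100, 80, 35]), (193, [97, 77, 29]), (196, [99, 78, 34]), (199, [98, 77, 33]), (202, [100, 79, 34]), (205, [98, 77, 29]), (208, [99, 80, 34]), (211, [91, 81, 77]), (214, [92, 82, 75])]
cap side [(array([270.71, 216.67]), [267, 211, 9, 13, 85])]
232 [(278, [87, 79, 71]), (280, [95, 85, 76]), (282, [120, 107, 93]), (284, [114, 104, 91]), (286, [79, 73, 68]), (288, [79, 73, 67]), (290, [178, 161, 139])]
236 [(278, [87, 79, 72]), (280, [96, 87, 78]), (282, [153, 142, 129]), (284, [163, 151, 141]), (286, [89, 83, 76]), (288, [77, 72, 67]), (290, [148, 137, 126])]
240 [(278, [87, 80, 72]), (280, [112, 99, 86]), (282, [179, 158, 132]), (284, [175, 157, 135]), (286, [102, 91, 79]), (288, [92, 82, 75]), (290, [143, 131, 121])]
244 [(278, [92, 77, 51]), (280, [111, 88, 55]), (282, [162, 124, 70]), (284, 
[... 174 characters left out ...]
3]), (286, [118, 68, 38]), (288, [105, 67, 39]), (290, [107, 79, 44])]
252 [(278, [97, 75, 19]), (280, [106, 82, 28]), (282, [143, 110, 57]), (284, [152, 116, 64]), (286, [154, 118, 66]), (288, [159, 115, 66]), (290, [175, 95, 57])]
256 [(278, [95, 75, 23]), (280, [108, 84, 34]), (282, [149, 115, 60]), (284, [155, 119, 66]), (286, [156, 119, 67]), (288, [153, 116, 65]), (290, [157, 106, 61])]
260 [(278, [85, 77, 69]), (280, [102, 87, 70]), (282, [151, 118, 70]), (284, [163, 125, 70]), (286, [164, 125, 70]), (288, [168, 121, 69]), (290, [178, 96, 58])]
t 17.85 pos [0.6262 0.2559 0.1361] yaw -1.3412 tilt [ 0.0062  0.0015 -1.    ] op 0.582 F [ 0.47  0.3  11.73] q [0.21 0.45 1.39 0.   1.29 1.55]
```

The bottle is now upright to about 2°: its right edge stays at column 281 from row 236 to 260. Its base is about 16 mm too far +x and centred in y. I finish righting it, lift, shift back 16 mm and lower again.

arm_command(plan=[2, 0, 0, 0, 1.5, 0, 0, 0, 0, 0, -10, 0, 0, 0, -15, 0, 0, 0, -10, 0, -5, 0, 0, 0, -6, 0, 0, 0, -5, 0, 0, 0, 0, 0, 0, 0, 0, 0, 10, 0, 0, 0, 10, 0, 0, 0, 8, 0, 0, 0, 3, 0, 0, 0, 0, 0, 0, 0, 0, 0])

```text
time_s: 19.35
eef_pos: [0.6134, 0.2528, 0.1377]
eef_rot: [-0.0, 0.993, 0.115, 0.002]
wrist_force: [2.5, 1.9, 5.4]
opening: 0.584
```

```bash
python3 f.py; python3 d.py
```

```text
cap [(array([318.21, 315.32]), [282, 274, 74, 80, 4871])]
col [(160, [160, 125, 85]), (163, [161, 127, 85]), (166, [161, 127, 85]), (169, [155, 33, 28]), (172, [140, 65, 44]), (175, [158, 125, 81]), (178, [96, 86, 80]), (181, [95, 86, 81]), (184, [105, 85, 39]), (187, [105, 84, 36]), (190, [105, 82, 35]), (193, [105, 83, 33]), (196, [104, 82, 33]), (199, [107, 86, 35]), (202, [104, 85, 35]), (205, [104, 82, 30]), (208, [95, 86, 79]), (211, [94, 85, 79]), (214, [97, 86, 81])]
cap side [(array([276.27, 216.03]), [272, 210, 9, 13, 86])]
232 [(278, [85, 76, 69]), (280, [86, 78, 71]), (282, [86, 78, 70]), (284, [85, 77, 69]), (286, [78, 72, 66]), (288, [80, 73, 66]), (290, [175, 159, 137])]
236 [(278, [89, 79, 72]), (280, [85, 78, 71]), (282, [85, 76, 69]), (284, [88, 80, 72]), (286, [78, 72, 67]), (288, [76, 71, 65]), (290, [147, 136, 126])]
240 [(278, [86, 78, 71]), (280, [86, 78, 70]), (282, [89, 80, 72]), (284, [86, 79, 71]), (286, [87, 79, 70]), (288, [91, 82, 74]), (290, [142, 130, 120])]
244 [(278, [92, 76, 43]), (280, [93, 76, 43]), (282, [92, 76, 43]), (284, [100, 81, 43]), (286, [110, 85, 45]), (288, [108, 82, 46]), (290, [131, 101, 56])]
248 [(278, [95, 73, 18]), (280, [96, 74, 19]), (282, [95, 74, 18]), (284, [98, 71, 21]), (286, [102, 62, 31]), (288, [104, 67, 38]), (290, [107, 78, 43])]
252 [(278, [95, 72, 18]), (280, [94, 74, 19]), (282, [96, 73, 20]), (284, [108, 84, 32]), (286, [145, 111, 59]), (288, [156, 112, 63]), (290, [173, 93, 57])]
256 [(278, [95, 74, 27]), (280, [94, 74, 28]), (282, [95, 75, 29]), (284, [114, 88, 40]), (286, [150, 115, 64]), (288, [152, 117, 65]), (290, [157, 109, 61])]
260 [(278, [86, 77, 70]), (280, [87, 79, 71]), (282, [85, 76, 67]), (284, [105, 85, 61]), (286, [155, 119, 66]), (288, [164, 118, 66]), (290, [175, 94, 56])]
t 19.45 pos [0.6133 0.2528 0.1377] yaw -1.3411 tilt [ 0.0042  0.001  -1.    ] op 0.582 F [2.68 1.21 5.53] q [0.21 0.42 1.43 0.   1.29 1.55]
```

The base is still about 6 mm too far +x with a slight lean (ring front line at row 170, bottle edge at row 177). One more lift: shift back 10 mm, press, then drag +x 4 mm to right it.

arm_command(plan=[0, 0, -10, 0, 0, 0, -15, 0, 0, 0, -6, 0, -5, 0, 0, 0, -5, 0, 0, 0, 0, 0, 0, 0, 0, 0, 10, 0, 0, 0, 10, 0, 0, 0, 8, 0, 0, 0, 4, 0, 0, 0, 1, 0, 2, 0, 0, 0, 2, 0, 0, 0, 0, 0, 0, 0, 0, 0, 0, 0])

```text
time_s: 20.95
eef_pos: [0.6077, 0.2515, 0.1363]
eef_rot: [-0.0, 0.993, 0.115, 0.002]
wrist_force: [0.9, 0.3, 7.5]
opening: 0.581
```

```bash
python3 f.py; python3 d.py
```

```text
cap [(array([318.21, 315.3 ]), [281, 274, 75, 80, 4899])]
col [(160, [157, 83, 57]), (163, [155, 32, 29]), (166, [159, 117, 76]), (169, [161, 127, 84]), (172, [160, 126, 84]), (175, [158, 123, 80]), (178, [160, 125, 83]), (181, [118, 99, 80]), (184, [91, 82, 74]), (187, [92, 83, 77]), (190, [102, 81, 34]), (193, [103, 83, 36]), (196, [98, 79, 31]), (199, [102, 80, 33]), (202, [102, 80, 34]), (205, [102, 82, 36]), (208, [118, 95, 42]), (211, [96, 86, 79]), (214, [94, 84, 77])]
cap side [(array([278.48, 216.01]), [275, 210, 8, 13, 85])]
232 [(278, [84, 76, 69]), (280, [85, 77, 70]), (282, [86, 78, 71]), (284, [86, 78, 70]), (286, [85, 76, 69]), (288, [90, 82, 74]), (290, [178, 162, 139])]
236 [(278, [85, 76, 69]), (280, [86, 80, 71]), (282, [86, 78, 70]), (284, [86, 78, 70]), (286, [85, 78, 69]), (288, [88, 80, 74]), (290, [146, 135, 125])]
240 [(278, [84, 77, 70]), (280, [85, 77, 70]), (282, [86, 77, 71]), (284, [86, 77, 70]), (286, [87, 79, 72]), (288, [90, 81, 72]), (290, [141, 131, 119])]
244 [(278, [90, 75, 47]), (280, [92, 75, 43]), (282, [92, 75, 43]), (284, [93, 77, 39]), (286, [92, 73, 36]), (288, [98, 77, 38]), (290, [131, 99, 54])]
248 [(278, [96, 74, 20]), (280, [94, 73, 17]), (282, [94, 72, 16]), (284, [96, 74, 20]), (286, [96, 75, 19]), (288, [100, 75, 28]), (290, [106, 77, 42])]
252 [(278, [95, 74, 18]), (280, [94, 73, 17]), (282, [95, 72, 17]), (284, [95, 73, 17]), (286, [96, 74, 18]), (288, [125, 87, 38]), (290, [170, 89, 53])]
256 [(278, [94, 74, 24]), (280, [94, 74, 27]), (282, [94, 74, 30]), (284, [94, 75, 31]), (286, [94, 73, 31]), (288, [123, 94, 47]), (290, [154, 105, 59])]
260 [(278, [86, 78, 69]), (280, [87, 77, 69]), (282, [85, 77, 69]), (284, [85, 77, 69]), (286, [89, 79, 69]), (288, [131, 95, 66]), (290, [173, 92, 56])]
t 21.05 pos [0.6077 0.2515 0.1364] yaw -1.341 tilt [ 0.0048  0.0012 -1.    ] op 0.585 F [0.87 0.89 6.55] q [0.21 0.41 1.44 0.   1.28 1.55]
```

The base is centred within about 2 mm (edge at 288 against 287.4), and the cap still leans about 3° toward -x. A small extra press and drag, then check the result.

arm_command(plan=[0, 0, 2, 0, 2, 0, 0, 0, 2, 0, 0, 0, 2, 0, 0, 0, 0, 0, 0, 0, 0, 0, 0, 0])

```text
time_s: 21.65
eef_pos: [0.6121, 0.2526, 0.1351]
eef_rot: [0.0, 0.993, 0.115, 0.001]
wrist_force: [-6.7, -1.1, 14.7]
opening: 0.584
```

```bash
python3 f.py | grep -v "^2[34]"; python3 d.py
```

```text
cap [(array([318.13, 315.37]), [281, 274, 75, 80, 4920])]
col [(160, [160, 124, 82]), (163, [163, 128, 86]), (166, [153, 53, 38]), (169, [152, 26, 28]), (172, [159, 121, 79]), (175, [160, 125, 82]), (178, [160, 128, 83]), (181, [161, 125, 82]), (184, [159, 124, 83]), (187, [98, 86, 79]), (190, [93, 83, 76]), (193, [98, 77, 33]), (196, [100, 81, 35]), (199, [99, 79, 31]), (202, [99, 80, 33]), (205, [102, 82, 36]), (208, [99, 81, 32]), (211, [118, 96, 48]), (214, [92, 81, 72])]
cap side [(array([276.49, 216.37]), [273, 211, 8, 12, 83])]
252 [(278, [95, 73, 19]), (280, [94, 71, 16]), (282, [96, 73, 18]), (284, [95, 73, 17]), (286, [99, 76, 22]), (288, [138, 98, 49]), (290, [172, 92, 55])]
256 [(278, [94, 74, 24]), (280, [95, 74, 25]), (282, [96, 75, 30]), (284, [94, 74, 30]), (286, [95, 76, 34]), (288, [131, 100, 53]), (290, [157, 106, 61])]
260 [(278, [85, 77, 67]), (280, [86, 77, 69]), (282, [85, 76, 69]), (284, [85, 77, 70]), (286, [90, 78, 70]), (288, [143, 103, 69]), (290, [176, 93, 57])]
t 21.75 pos [0.6121 0.2526 0.1351] yaw -1.3408 tilt [ 1.6e-03  2.0e-04 -1.0e+00] op 0.584 F [-6.25 -1.94 14.96] q [ 0.21  0.43  1.43 -0.    1.29  1.55]
```

The bottle is flat and centred (base edge 287.8 against 287.4, cap 276.5 against 275.3). I ease the load, release and rise straight up.

arm_command(plan=[-1, 0, -2, 0, 0, 0, 0, 0])

```text
time_s: 21.95
eef_pos: [0.6111, 0.2524, 0.1353]
eef_rot: [-0.0, 0.993, 0.115, 0.001]
wrist_force: [-1.4, 0.4, 6.1]
opening: 0.583
```

arm_command(plan=[0, 0, 0, 0, 0, 0, 0, 0, 0, 0, 0, 0, 0, 0, -10, 0, 0, 0, -25, 0, 0, 0, -40, 0, 0, 0, -50, 0, 0, 0, -40, 0, 0, 0, 0, 0, 0, 0, 0, 0], grip=0.9)

```text
time_s: 22.95
eef_pos: [0.6113, 0.2523, 0.3012]
eef_rot: [-0.0, 0.993, 0.115, 0.002]
wrist_force: [-0.3, -0.0, -1.4]
opening: 0.903
```

```bash
python3 d.py .451 .273 .2 1.37; python3 - <<'E'
from m import *
s=cam('side'); t=cam('top'); w=cam('wrist')
b,_=blobs(s,(105,120,40),(125,255,255),(250,180,310,240)); bt,_=blobs(t,(105,120,40),(125,255,255),(200,140,280,230),4); print(b,bt)
if b and bt: print(tri(s,b[0][0],t,bt[0][0]))
def redm(c,roi):
    h=cv2.cvtColor(c['color'],cv2.COLOR_RGB2HSV); m=(((h[...,0]<8)|(h[...,0]>172))&(h[...,1]>150)&(h[...,2]>70)).astype('uint8'); k=np.zeros_like(m); x0,y0,x1,y1=roi; k[y0:y1,x0:x1]=1; return m*k
a=cv2.resize(s['color'][190:300,230:350],None,fx=3,fy=3,interpolation=2); c=cv2.resize(w['color'][:,100:540],None,fx=.9,fy=.825)
cv2.imwrite('pics/v8.png',np.hstack([a,c])[:,:,::-1])
save(w,'w8.png')
E
```

```text
t 22.95 pos [0.6113 0.2523 0.3012] yaw -1.341 tilt [ 3.6e-03  8.0e-04 -1.0e+00] op 0.903 F [-0.25 -0.01 -1.44] q [ 0.21  0.31  1.25 -0.    1.58  1.55]
d tool mm [-151.7  -56.7  100.7]
turn -2.711
[(array([275.5 , 216.54]), [270, 211, 11, 12, 111])] [(array([231.84, 166.62]), [228, 162, 9, 10, 76])]
(array([0.5929536 , 0.25000073, 0.19271039]), np.float64(9.662497079473517e-05))
```

View pics/v8.png

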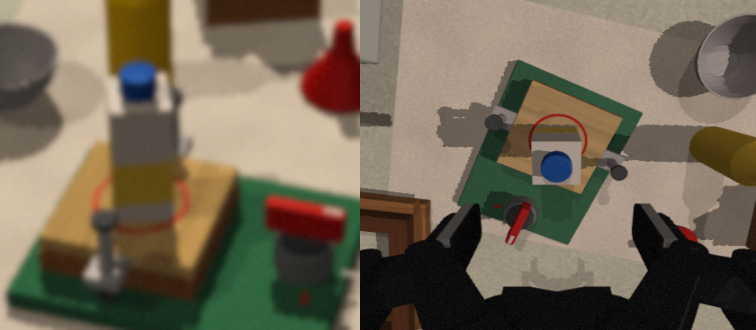

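The bottle stands upright in the ring. Its cap triangulates to (0.593, 0.250, 0.193), against the ring at (0.594, 0.248), and that height means the board is down. The knob is at about (518,222) in the right view. Now the knob pose:

```bash
python3 - <<'E'
from m import *
w=cam('wrist')
h=cv2.cvtColor(w['color'],cv2.COLOR_RGB2HSV); m=(((h[...,0]<8)|(h[...,0]>172))&(h[...,1]>140)&(h[...,2]>60)).astype('uint8'); k=np.zeros_like(m); k[235:310,250:310]=1; m*=k
n,l,st,ce=cv2.connectedComponentsWithStats(m); print(st.tolist())
i=1+np.argmax(st[1:,4]); q=np.argwhere(l==i)[:,::-1]
X=np.array([onz(w,u,v,.088)[:2] for u,v in q],dtype='float32')
r=cv2.minAreaRect(X*1000); print('bar rect mm z=.088',r); c=X.mean(0); print('mean',c)
u,s,vt=np.linalg.svd(X-c); print('dir',np.arctan2(vt[0,1],vt[0,0]))
pr=(X-c)@vt[0]; print('ends',c+vt[0]*pr.min(),c+vt[0]*pr.max())
g=cv2.cvtColor(w['color'],cv2.COLOR_RGB2GRAY)
pa,pb=[onz(w,*p,.112)[:2] for p in ((249,148),(385.6,208.5))]; d=pa-pb; print('posts',pa,pb,np.hypot(*d),'mid',(pa+pb)/2,'press yaw',np.arctan2(d[1],d[0])-np.pi/2)
for yw in (-.175,-.2,-.225): print(yw,np.array([.594,.248])-.15*np.array([np.cos(yw),np.sin(yw)]))
# board-top edges: green base corners
gm=cv2.inRange(h,(45,80,20),(90,255,255)); P=np.argwhere(gm[40:330,180:450])[:,::-1]+[180,40]
Y=np.array([onz(w,u,v,.02)[:2] for u,v in P],dtype='float32')*1000; print('green',cv2.minAreaRect(Y))
E
```

```text
[[0, 0, 640, 400, 255443], [262, 244, 28, 53, 535], [250, 247, 7, 4, 22]]
bar rect mm z=.088 ((455.2378234863281, 275.295654296875), (15.487838745117188, 80.58856201171875), 79.16944885253906)
mean [0.45920318 0.27468526]
dir 2.9591696
ends [0.49491066 0.26809818] [0.4156006 0.2827288]
posts [0.61259961 0.33233385] [0.57884818 0.16441467] 0.17127758064530077 mid [0.59572389 0.24837426] press yaw -0.1983550296108485
-0.175 [0.44629102 0.27411622]
-0.2 [0.44699001 0.2778004 ]
-0.225 [0.44778088 0.28146595]
green ((453.86334228515625, 188.42576599121094), (376.7708740234375, 431.7640075683594), 79.07472229003906)
```

arm_command(plan=[0, 0, 0, -0.1433, 0, 0, 0, -0.1433, 0, 0, 0, -0.1433, 0, 0, 0, -0.1433, 0, 0, 0, -0.1433, 0, 0, 0, -0.1433, 0, 0, 0, -0.1433, 0, 0, 0, -0.1433, 0, 0, 0, -0.1433, 0, 0, 0, -0.1433, 0, 0, 0, -0.1433, 0, 0, 0, -0.1433, 0, 0, 0, -0.1433, 0, 0, 0, -0.1433, 0, 0, 0, -0.1433, 0, 0, 0, -0.1433, 0, 0, 0, -0.1433, 0, 0, 0, -0.1433, 0, 0, 0, -0.1433], grip=0.6)

```text
time_s: 25.05
eef_pos: [0.6099, 0.252, 0.2972]
eef_rot: [-0.001, 0.092, 0.996, -0.0]
wrist_force: [0.1, -0.3, 0.2]
opening: 0.599
```

```bash
python3 d.py .4485 .2763 .2 1.381
```

```text
t 25.05 pos [0.6099 0.252  0.2972] yaw 1.3875 tilt [-2.8e-03 -6.0e-04 -1.0e+00] op 0.599 F [ 0.07 -0.28  0.22] q [ 0.21  0.31  1.25  0.    1.58 -1.18]
d tool mm [162.9  -5.4  97.7]
turn 0.0065
```

arm_command(plan=[25, -1, 0, 0.006, 35, -1, 0, 0, 40, -1, 0, 0, 35, -1, 0, 0, 20, -1, 10, 0, 8, 0, 25, 0, 0, 0, 35, 0, 0, 0, 30, 0, 0, 0, 10, 0, 0, 0, 0, 0, 0, 0, 0, 0])

```text
time_s: 26.15
eef_pos: [0.4503, 0.2788, 0.1899]
eef_rot: [0.0, 0.097, 0.995, 0.0]
wrist_force: [0.4, -0.6, 0.2]
opening: 0.601
```

```bash
cat > k.py <<'E'
from m import *
w=cam('wrist'); o=w['obs']; Rm=rot(o['eef_rot']); p=np.array(o['eef_pos']); save(w,'wk.png')
h=cv2.cvtColor(w['color'],cv2.COLOR_RGB2HSV); m=(((h[...,0]<8)|(h[...,0]>172))&(h[...,1]>140)&(h[...,2]>50)).astype('uint8')
n,l,st,ce=cv2.connectedComponentsWithStats(m); print([x for x in st.tolist() if x[4]>100])
cand=[i for i in range(1,n) if st[i,4]>100]
for i in cand:
    q=np.argwhere(l==i)[:,::-1]; X=np.array([onz(w,u,v,.088)[:2] for u,v in q],dtype='float32'); c=X.mean(0)
    u,s,vt=np.linalg.svd(X-c,full_matrices=False); pr=(X-c)@vt[0]
    T=lambda P:(Rm.T@(np.r_[P,.088]-p)*1000).round(1)
    print('rect',cv2.minAreaRect(X*1000),'dir',np.arctan2(vt[0,1],vt[0,0]).round(3),'mean',c,T(c),'ends',T(c+vt[0]*pr.min()),T(c+vt[0]*pr.max()))
E
python3 k.py; python3 d.py .4485 .2763 .2 1.381
```

```text
[[0, 0, 640, 400, 248981], [305, 140, 17, 79, 1108], [0, 156, 104, 73, 5268], [276, 274, 78, 50, 474]]
rect ((445.55816650390625, 275.77813720703125), (14.139848709106445, 70.3980484008789), 78.87033081054688) dir -0.192 mean [0.44647306 0.27546865] [  3.2  -4.1 101.9] ends [ 39.3  -4.2 101.9] [-31.1  -4.  101.9]
rect ((410.3286437988281, 42.627403259277344), (98.73571014404297, 66.42558288574219), 76.94804382324219) dir -1.4 mean [0.41437903 0.04931714] [  -9.2 -232.2  101.8] ends [   6.  -192.7  101.8] [ -32.1 -291.9  101.8]
rect ((562.9400024414062, 253.9589080810547), (76.75248718261719, 54.491050720214844), 76.63566589355469) dir -1.82 mean [0.5557246 0.2557982] [-107.8   -2.2  102. ] ends [-109.9   36.4  102. ] [-105.8  -40.4  102. ]
t 26.2 pos [0.4507 0.279  0.1905] yaw 1.3756 tilt [ 2.2e-03  8.0e-04 -1.0e+00] op 0.604 F [-0.32  0.11 -0.29] q [ 0.33  0.09  1.73  0.    1.32 -1.05]
d tool mm [ 1.6 -3.1 -9.5]
turn -0.0054
```

The bar measures 14.1 x 70.4 mm, centred at (0.4456, 0.2758) with direction -0.192 rad, so this is the knob. I descend and close on it.

arm_command(plan=[2, -2, 25, -0.003, 2, -2, 35, 0, 0, 0, 35, 0, 0, 0, 22, 0, 0, 0, 10, 0, 0, 0, 0, 0, 0, 0, 0, 0])

```text
time_s: 26.9
eef_pos: [0.4464, 0.276, 0.0637]
eef_rot: [0.001, 0.096, 0.995, 0.001]
wrist_force: [0.6, 0.6, -0.2]
opening: 0.604
```

```bash
python3 d.py .4456 .2758 .061 1.379
```

```text
t 26.9 pos [0.4464 0.276  0.0637] yaw 1.3787 tilt [ 2.6e-03  9.0e-04 -1.0e+00] op 0.604 F [ 0.56  0.62 -0.2 ] q [ 0.33  0.24  1.84 -0.    1.06 -1.05]
d tool mm [ 0.7 -0.4  2.7]
turn -0.0003
```

arm_command(plan=[0.7, 0, 1.5, 0, 0, 0, 0, 0, 0, 0, 0, 0, 0, 0, 0, 0, 0, 0, 0, 0, 0, 0, 0, 0, 0, 0, 0, 0], grip=0)

```text
time_s: 27.6
eef_pos: [0.4442, 0.2756, 0.0605]
eef_rot: [-0.0, 0.096, 0.995, -0.0]
wrist_force: [0.4, 0.7, 0.2]
opening: 0.003
```

arm_command(plan=[0, 0, 0, 0.1, 0, 0, 0, 0.1, 0, 0, 0, 0.1, 0, 0, 0, 0.1, 0, 0, 0, 0.1, 0, 0, 0, 0.1, 0, 0, 0, 0.1, 0, 0, 0, 0.1, 0, 0, 0, 0.1, 0, 0, 0, 0.1, 0, 0, 0, 0.1, 0, 0, 0, 0.1, 0, 0, 0, 0.1, 0, 0, 0, 0, 0, 0, 0, 0])

```text
time_s: 29.1
eef_pos: [0.4442, 0.2757, 0.0604]
eef_rot: [-0.0, 0.678, 0.735, -0.0]
wrist_force: [-0.6, 0.4, 0.6]
opening: 0.001
```

```bash
python3 d.py .4456 .2758 .061 0.079; python3 -c "
from h import *; print(ctrl.get_obs()['torque'])"
```

```text
t 29.1 pos [0.4442 0.2757 0.0604] yaw 0.0814 tilt [-1.e-04 -1.e-04 -1.e+00] op 0.001 F [-0.55  0.38  0.57] q [ 0.33  0.24  1.85 -0.    1.06  0.25]
d tool mm [ 0.   1.4 -0.6]
turn 0.0024
[ 0.00586252  0.01511519 -0.02228283]
```

The fingers shut on nothing (opening 0.003), so I look at the wrist image, which is my last view.

```bash
python3 - <<'E'
from m import *
w=cam('wrist'); s=cam('side')
B=cv2.resize(w['color'],None,fx=.8,fy=.8); A=cv2.resize(s['color'][205:305,270:370],None,fx=2.8,fy=3.2,interpolation=2)
cv2.imwrite('pics/v9.png',np.hstack([A,B])[:,:,::-1])
E
```

```text
(no output)
```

View pics/v9.png

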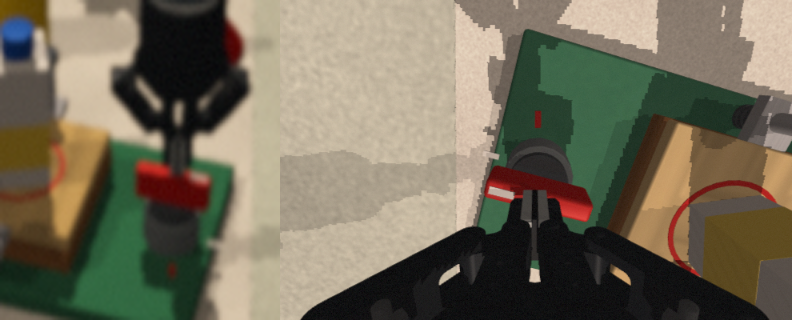

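The left view (side) shows the fingers passing behind the red bar, and the right view (wrist) shows the bar on the far (+y) side of the closed fingers, still unturned. I re-measure the bar from the side and wrist images numerically.

```bash
python3 - <<'E'
from m import *
s=cam('side'); w=cam('wrist'); t=cam('top')
def rm(c,roi):
    h=cv2.cvtColor(c['color'],cv2.COLOR_RGB2HSV); m=(((h[...,0]<9)|(h[...,0]>172))&(h[...,1]>130)&(h[...,2]>45)).astype('uint8'); k=np.zeros_like(m); x0,y0,x1,y1=roi; k[y0:y1,x0:x1]=1; return np.argwhere(m*k)[:,::-1]
for n,c,roi in (('side',s,(312,245,352,280)),('wrist',w,(235,195,405,285)),('top',t,(212,205,245,240))):
    q=rm(c,roi); 
    if len(q)<5: print(n,len(q)); continue
    print(n,len(q),q.min(0),q.max(0),cv2.minAreaRect(q.astype('float32')),'z.088',onz(c,*q.mean(0),.088).round(4),'z.074',onz(c,*q.mean(0),.074).round(4))
o=w['obs']; p=np.array(o['eef_pos'])
print('TCP',p,'proj side',proj(s,p),'wrist',proj(w,p),'TCP+30mm side',proj(s,p+[0,0,.03]),'wrist',proj(w,p+[0,0,.03]))
# left (white/red) and right bar corners: bar top edges by wrist at 4 columns
h=cv2.cvtColor(w['color'],cv2.COLOR_RGB2HSV)
for u in (270,290,310,330,350,360):
    r=[v for v in range(190,290) if (h[v,u,0]<9 or h[v,u,0]>172) and h[v,u,1]>130 and h[v,u,2]>45]; 
    if r: print(u,r[0],r[-1],[(v,h[v,u].tolist()) for v in range(r[0]-2,r[-1]+4,3)])
for c0 in ((.4456,.2758),(.4456,.285),(.4456,.29)):
  print(c0,[ (proj(w,[c0[0]+a*.98-b*-.19,c0[1]+a*-.19+b*.98,.088]).round(0).tolist(), proj(s,[c0[0]+a*.98-b*-.19,c0[1]+a*-.19+b*.98,.088]).round(1).tolist()) for a in(-.035,.035) for b in (-.007,.007)])
E
```

```text
side 278 [319 256] [344 270] ((330.9615478515625, 262.6922912597656), (26.083444595336914, 12.355316162109375), 11.309932708740234) z.088 [0.4482 0.2924 0.088 ] z.074 [0.4486 0.2765 0.074 ]
wrist 3984 [255 207] [390 276] ((324.558837890625, 241.26473999023438), (136.54754638671875, 41.95866394042969), 14.03624439239502) z.088 [0.4483 0.2829 0.088 ] z.074 [0.4492 0.2767 0.074 ]
top 40 [229 211] [233 222] ((231.0, 216.5), (11.0, 4.0), 90.0) z.088 [0.4647 0.2665 0.088 ] z.074 [0.4664 0.2694 0.074 ]
TCP [0.44422598 0.27565391 0.06047609] proj side [332.30809519 266.89801173] wrist [317.51670952 230.15045708] TCP+30mm side [332.71979563 258.13108702] wrist [317.38853918 253.55287661]
270 207 249 [(205, [68, 100, 92]), (208, [3, 220, 80]), (211, [0, 203, 84]), (214, [0, 209, 83]), (217, [179, 218, 82]), (220, [1, 242, 81]), (223, [1, 216, 85]), (226, [2, 227, 110]), (229, [1, 209, 151]), (232, [1, 207, 179]), (235, [12, 45, 200]), (238, [14, 42, 190]), (241, [13, 41, 192]), (244, [5, 92, 185]), (247, [1, 197, 176]), (250, [51, 72, 99])]
290 211 250 [(209, [30, 12, 41]), (212, [2, 217, 80])
[... 1081 characters left out ...]
 (243, [3, 237, 84]), (246, [179, 220, 88]), (249, [0, 209, 116]), (252, [1, 202, 160]), (255, [1, 197, 188]), (258, [1, 203, 191]), (261, [1, 194, 202]), (264, [2, 190, 208]), (267, [1, 187, 216]), (270, [1, 196, 202]), (273, [68, 95, 89])]
(0.4456, 0.2758) [([249.0, 246.0], [346.0, 259.7]), ([255.0, 221.0], [344.8, 263.2]), ([382.0, 280.0], [319.7, 254.6]), ([391.0, 256.0], [318.3, 258.0])]
(0.4456, 0.285) [([249.0, 229.0], [345.9, 262.1]), ([255.0, 203.0], [344.7, 265.6]), ([385.0, 264.0], [319.5, 256.9]), ([394.0, 239.0], [318.0, 260.4])]
(0.4456, 0.29) [([249.0, 220.0], [345.9, 263.4]), ([255.0, 193.0], [344.6, 267.0]), ([386.0, 255.0], [319.3, 258.2]), ([395.0, 230.0], [317.9, 261.7])]
```

The bar has not moved: its top face matches centre (0.4456, 0.2758) at z = 0.088. I back out straight up with the fingers shut and check the forces before trying again.

arm_command(plan=[0, 0, -10, 0, 0, 0, -20, 0, 0, 0, -30, 0, 0, 0, -30, 0, 0, 0, 0, 0, 0, 0, 0, 0])

```text
time_s: 29.95
eef_pos: [0.4449, 0.2759, 0.1518]
eef_rot: [0.001, 0.679, 0.734, 0.001]
wrist_force: [-0.1, -0.0, 0.0]
opening: 0.001
```

```bash
python3 k.py|grep -v "^rect.*dir -1"; python3 d.py .4456 .2758 .061 1.379; python3 - <<'E'
from m import *
w=cam('wrist'); s=cam('side'); p=np.array(w['obs']['eef_pos'])
print('TCP side',proj(s,p),'wrist',proj(w,p))
g=s['color'].astype(int).sum(2); u=int(round(proj(s,p)[0]))
for du in (-4,-2,0,2,4): print(u+du,[int(x) for x in g[210:262:2,u+du]])
gw=w['color'].astype(int).sum(2)
for uu in (308,313,318,323,328): print('w',uu,[int(x) for x in gw[200:300:5,uu]])
E
```

```text
[[0, 0, 640, 400, 253245], [276, 173, 89, 44, 1955], [433, 186, 91, 87, 712]]
rect ((447.46435546875, 279.1756896972656), (19.56322479248047, 68.45436096191406), 79.05406188964844) dir -0.222 mean [0.4483711  0.27916193] [ 2.9  3.6 63.8] ends [ 13.3 -30.   63.7] [-7.  35.5 63.8]
rect ((564.890380859375, 265.1201477050781), (75.70574188232422, 48.75647735595703), 59.729278564453125) dir -2.124 mean [0.560765   0.27050397] [-14.6 114.9  64. ] ends [ 14.3 136.1  64.1] [-46.8  91.3  64. ]
t 30.0 pos [0.444  0.2756 0.1505] yaw 0.079 tilt [-0. -0. -1.] op 0.0 F [ 0.1   0.26 -0.55] q [ 0.33  0.11  1.79 -0.    1.24  0.25]
d tool mm [ 0.1  1.6 89.5]
turn -1.3
TCP side [333.67303855 239.8622834 ] wrist [317.51761034 230.15143689]
330 [56, 37, 41, 35, 108, 166, 171, 172, 169, 270, 495, 564, 570, 572, 568, 570, 567, 568, 576, 580, 558, 391, 218, 232, 268, 195]
332 [58, 52, 38, 41, 49, 97, 127, 129, 134, 172, 332, 508, 565, 569, 569, 569, 565, 568, 571, 575, 573, 447, 232, 231, 269, 222]
334 [197, 121, 79, 40, 53, 113, 121, 129, 126, 126, 191, 464, 570, 572, 571, 571, 574, 569, 573, 572, 580, 482, 261, 219, 261, 238]
336 [161, 100, 75, 45, 66, 122, 135, 139, 138, 148, 266, 481, 572, 570, 572, 573, 574, 571, 571, 579, 573, 525, 293, 216, 268, 271]
338 [38, 41, 38, 22, 43, 80, 91, 86, 79, 186, 454, 552, 577, 579, 571, 568, 566, 570, 569, 576, 577, 537, 326, 216, 311, 394]
w 308 [276, 192, 282, 192, 198, 196, 201, 190, 186, 184, 183, 182, 186, 180, 171, 246, 55, 42, 22, 41]
w 313 [257, 208, 196, 204, 203, 196, 201, 197, 181, 180, 185, 183, 183, 158, 170, 239, 390, 68, 55, 35]
w 318 [265, 233, 200, 225, 199, 203, 184, 200, 38, 50, 20, 16, 37, 50, 50, 118, 124, 117, 113, 127]
w 323 [266, 280, 193, 210, 196, 206, 202, 193, 183, 175, 182, 168, 184, 154, 154, 149, 179, 37, 51, 28]
w 328 [248, 290, 178, 203, 197, 196, 195, 196, 170, 183, 190, 183, 176, 177, 182, 201, 32, 40, 10, 46]
```

The side view puts the shut fingertips about 30 mm above the nominal TCP point: tip at row 231, TCP projecting to row 240. They closed just over the bar, so I turn back, descend about 26 mm deeper and grip again.

arm_command(plan=[0, 0, 0, -0.13, 0, 0, 0, -0.13, 0, 0, 0, -0.13, 0, 0, 0, -0.13, 0, 0, 0, -0.13, 0, 0, 0, -0.13, 0, 0, 0, -0.13, 0, 0, 0, -0.13, 0, 0, 0, -0.13, 0, 0, 0, -0.13, 0, 0, 0, 0, -1.5, 0, 30, 0, 0, 0, 30, 0, 0, 0, 20, 0, 0, 0, 10, 0, 0, 0, 0, 0, 0, 0, 0, 0], grip=0.6)

```text
time_s: 31.8
eef_pos: [0.4461, 0.2755, 0.061]
eef_rot: [0.0, 0.096, 0.995, 0.0]
wrist_force: [0.2, -0.2, 0.5]
opening: 0.601
```

```bash
python3 d.py .4456 .2758 .036 1.379
```

```text
t 31.8 pos [0.4461 0.2755 0.061 ] yaw 1.3776 tilt [ 5.e-04  1.e-04 -1.e+00] op 0.601 F [ 0.23 -0.17  0.49] q [ 0.33  0.24  1.84 -0.    1.06 -1.05]
d tool mm [ 0.6  0.2 25. ]
turn -0.0014
```

arm_command(plan=[0.5, 0, 10, 0, 0, 0, 8, 0, 0, 0, 7, 0, 0, 0, 0, 0])

```text
time_s: 32.2
eef_pos: [0.4442, 0.2751, 0.0343]
eef_rot: [-0.001, 0.096, 0.995, -0.0]
wrist_force: [-1.2, -0.5, 0.1]
opening: 0.602
```

arm_command(plan=[0, 0, 0, 0, 0, 0, 0, 0, 0, 0, 0, 0, 0, 0, 0, 0, 0, 0, 0, 0, 0, 0, 0, 0, 0, 0, 0, 0], grip=0)

```text
time_s: 32.9
eef_pos: [0.4454, 0.2752, 0.036]
eef_rot: [0.0, 0.096, 0.995, -0.0]
wrist_force: [-2.2, -4.8, 5.9]
opening: 0.147
```

```bash
python3 d.py .4456 .2758 .036 1.379
```

```text
t 32.9 pos [0.4454 0.2752 0.036 ] yaw 1.379 tilt [ 3.e-04 -6.e-04 -1.e+00] op 0.147 F [-2.2  -4.8   5.86] q [ 0.33  0.28  1.85 -0.    1.01 -1.05]
d tool mm [-0.   0.7  0. ]
turn -0.0
```

The bar is gripped (opening 0.147, about 12.5 mm). I turn it clockwise by 1.34 rad.

arm_command(plan=[0, 0, 0, 0.08, 0, 0, 0, 0.1, 0, 0, 0, 0.1, 0, 0, 0, 0.1, 0, 0, 0, 0.1, 0, 0, 0, 0.1, 0, 0, 0, 0.1, 0, 0, 0, 0.1, 0, 0, 0, 0.1, 0, 0, 0, 0.1, 0, 0, 0, 0.1, 0, 0, 0, 0.1, 0, 0, 0, 0.1, 0, 0, 0, 0.06, 0, 0, 0, 0, 0, 0, 0, 0])

```text
time_s: 34.5
eef_pos: [0.4469, 0.2764, 0.0361]
eef_rot: [0.001, 0.692, 0.722, 0.002]
wrist_force: [4.9, 3.2, -2.0]
opening: 0.147
```

```bash
python3 d.py .4456 .2758 .036 0.079;  python3 -c "
from h import *; print(ctrl.get_obs()['torque'])"
```

```text
t 34.5 pos [0.4469 0.2764 0.0361] yaw 0.0417 tilt [ 0.0038  0.0013 -1.    ] op 0.147 F [ 4.95  3.21 -2.  ] q [0.33 0.28 1.85 0.   1.   0.29]
d tool mm [-0.5 -1.3  0.1]
turn -0.0373
[ 0.40212759 -0.62512205  1.00068236]
```

arm_command(plan=[0, 0, 0, -0.03, 0, 0, 0, 0, 0, 0, 0, 0, 0, 0, 0, 0, 0, 0, 0, 0, 0, 0, -15, 0, 0, 0, -35, 0, 0, 0, -45, 0, 0, 0, -45, 0, 0, 0, -25, 0, 0, 0, 0, 0, 0, 0, 0, 0], grip=0.6)

```text
time_s: 35.7
eef_pos: [0.4453, 0.2755, 0.2007]
eef_rot: [0.0, 0.682, 0.731, 0.0]
wrist_force: [-0.6, 0.1, 0.3]
opening: 0.6
```

```bash
python3 k.py; python3 d.py; python3 - <<'E'
from m import *
s=cam('side'); t=cam('top')
b,_=blobs(s,(105,120,40),(125,255,255),(250,180,310,240)); bt,_=blobs(t,(105,120,40),(125,255,255),(200,140,280,230),4); print(b,bt)
if b and bt: print('cap',tri(s,b[0][0],t,bt[0][0]))
print(blobs(t,(105,120,40),(125,255,255),(350,160,470,230))[0])
E
```

```text
[[0, 0, 640, 400, 254135], [312, 142, 16, 76, 997], [418, 172, 77, 76, 533], [268, 340, 46, 12, 276]]
rect ((446.73236083984375, 277.6863098144531), (13.86599063873291, 70.3663101196289), 4.287224292755127) dir -1.493 mean [0.44676143 0.27606362] [  0.5   1.4 112.7] ends [ 37.3   1.1 112.7] [-33.1   1.7 112.6]
rect ((567.352783203125, 263.45147705078125), (76.90679168701172, 49.75497055053711), 60.02056884765625) dir -2.114 mean [0.5630045  0.26825625] [-15.3 116.8 112.8] ends [ 14.9 138.  112.8] [-48.1  93.8 112.7]
rect ((428.9198303222656, 96.59503936767578), (11.861714363098145, 48.56368637084961), 85.39549255371094) dir -0.082 mean [0.42950535 0.09602354] [-178.   -28.2  112.6] ends [-174.2  -52.8  112.6] [-181.5   -4.8  112.6]
t 35.75 pos [0.4445 0.2752 0.1994] yaw 0.0686 tilt [-1.5e-03 -5.0e-04 -1.0e+00] op 0.603 F [-0.14 -1.02 -0.16] q [0.33 0.06 1.74 0.   1.34 0.26]
[(array([275.55, 216.55]), [270, 211, 11, 12, 110])] [(array([231.6 , 166.69]), [227, 162, 10, 10, 80])]
cap (array([0.59268502, 0.25059452, 0.19311915]), np.float64(0.00017986674094245706))
[(array([441.52, 194.89]), [437, 190, 10, 11, 87]), (array([385.44, 206.66]), [381, 202, 10, 11, 85])]
```

The bar now points at -1.493 rad, having started at -0.192, so it turned 1.301 rad and stayed after release. The full bottle has not moved, and both light bottles' caps are at their starting pixels. Handing in.

```bash
python3 -c "
from bench import ctrl; print(ctrl.hand_in())"
```

```text
the job is handed in; nothing more can be done
None
```

The job is done and handed in at about 36 s of the 72 s allowed. The full bottle stands in the ring with the board down, and the press is locked.

- **Finding the full bottle:** The left bottle weighed about 2.6 N and went back in its slot. The middle one weighed 6.8 N (about 0.7 kg), so it is the full one. I did not lift the right one, because only one bottle is full.
- **Placing it:** The tool cannot tilt, so I brought the bottle upright against the rack's fixed lip, then straightened it on the board. It took two re-placements to centre it.
- **Locking:** The first grip on the knob closed on nothing, because the fingertips sit about 30 mm above the nominal TCP in the images. I went about 25 mm deeper, gripped the bar and turned it clockwise.

Last checks before hand-in:

| Check | Measured | Expected |
|---|---|---|
| Knob turn, after letting go | 1.301 rad | 1.3 rad (locked) |
| Bottle cap position (x, y) | (0.593, 0.251) m | ring centre about (0.594, 0.248) m |
| Bottle cap height | 0.193 m | 0.189 m with the board fully down (earlier cap heights read 2–4 mm high) |
| Light bottles' cap positions | unchanged to 0.3 px | unchanged |
| Force on the free tool | about 1 N, within noise | near 0 |

I did not re-measure the sprayer, bowl or funnel at the end. The arm's path stayed clear of them, and no contact showed in the forces.

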